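Square up the spice tins with a straightedge

TASK

Take the steel straightedge by its wooden grip from its leaning rest and use its long edge to push the ragged row of four tins, all together, back until you feel them stop against the wooden rail, pressing for a moment with a firm but not violent push (around 12 N) so that they stand flush against it in one straight line. The rail is clamped at a different depth each time. Push the tins only with the straightedge, keep them standing, leave the other kitchen things where they are, and finally put the straightedge back leaning in its rest.

Things in the scene. Friction and masses are not known exactly. Their poses are not given: they have to be found in the camera images.
- guide: two fixed tracks that carry a wooden rail (330 mm long along y, 36 mm high, 18 mm thick) behind the tins. x: level, from the tins towards the rail, square to it; origin on the worktop midway between the tracks. The rail is clamped hard at an unknown depth: its face is somewhere from x = 0 to +45 mm, to be felt. Sliding four tins takes 2 to 6 N, any push beyond that reaches the rail
- tin1_c (a point): plain square metal tin with flat lid, 50 x 50 mm in plan, 38 mm high, 0.12 to 0.25 kg, standing on the worktop; the point is its centre, axes square to its sides (z up). One of four tins in a ragged row in front of the rail
- tin2_c (a point): plain square metal tin with flat lid, 50 x 50 mm in plan, 42 mm high, 0.12 to 0.25 kg, standing on the worktop; the point is its centre, axes square to its sides (z up). One of four tins in a ragged row in front of the rail
- tin3_c (a point): plain square metal tin with flat lid, 50 x 50 mm in plan, 46 mm high, 0.12 to 0.25 kg, standing on the worktop; the point is its centre, axes square to its sides (z up). One of four tins in a ragged row in front of the rail
- tin4_c (a point): plain square metal tin with flat lid, 50 x 50 mm in plan, 50 mm high, 0.12 to 0.25 kg, standing on the worktop; the point is its centre, axes square to its sides (z up). One of four tins in a ragged row in front of the rail
- bar_grip (a point): the straightedge: steel blade 300 mm long (y), 8 mm thick (x), 30 mm high (z), with a wooden grip block 24 x 24 mm, 45 mm tall above its middle; 0.3 kg. The point is the middle of the block. The block spans z = -23 to +22 mm; the blade z = -68 (lower edge) to -38 mm; its flat front face, to push with, is at x = +14 mm, its back face at +6 mm
- bar: the same straightedge, at the start leaning 30 degrees in its rest; origin at the middle of the blade's lower edge (68 mm from the grip centre along its own -z, 10 mm along its own +x); same axes, z from the blade up to the grip
- rest_seat (a point): where the straightedge's grip centre lies when it sits in its rest (up to 20 mm either way along y is as good), 76 mm above the worktop. Axes: z up, y along the rest. Seated, the straightedge's y axis is along this y, and its z axis leans 30 degrees from vertical towards this -x; it goes in and out along that leaning axis
- rest: the wooden rest, 240 mm long (y), fixed to the worktop: a slanting back board on the -x side and a ledge with a 6 mm high lip on the +x side. The channel between them is 18 mm wide and the seated blade lies against the back board, 9 mm from the lip. Origin at its underside; z up
- grinder: wooden pepper grinder, 42 mm across, 88 mm high; not part of the job, leave alone. Origin at its underside
- timer: round white kitchen timer, 56 mm across, 42 mm high; not part of the job, leave alone. Origin at its underside
- jar: small glass jar with metal cap, 52 mm across, 80 mm high; not part of the job, leave alone. Origin at its underside
- mug: white mug, 76 mm across, 85 mm high, handle to its +y; not part of the job, leave alone. Origin at its underside
- spoon: wooden spoon lying flat, 220 mm long; not part of the job, leave alone. Origin at its underside
- ramekin: white dish, 80 mm across, 45 mm high; not part of the job, leave alone. Origin at its underside
- tin1: the same 38 mm high tin; origin at the centre of its underside
- tin2: the same 42 mm high tin; origin at the centre of its underside
- tin3: the same 46 mm high tin; origin at the centre of its underside
- tin4: the same 50 mm high tin; origin at the centre of its underside
Things that resemble listed ones, but are neither listed nor needed, are in the scene too. Leave any red or turquoise look-alike of the tin1 alone.

How it is judged:
By the outcome, as a careful person would: the job done as asked, in the order asked, and still so for the second after the job is handed in, with the robot touching nothing.
It also fails if it takes over 72 s, if anything falls off the work surface, if the arm or the gripper's body presses on something with over 40 N, if the wrist force passes 120 N, or if a joint passes its speed limit or range.

ROBOT

A 7-joint arm with a two-finger parallel gripper is mounted at the origin on the work surface. World frame = base frame: x ahead of the robot, y to its left, z up, the work surface at z = 0. Lengths are in m, angles in rad, forces in N, time in s.
With the tool pointing down it reaches from about 0.425 to 0.925 m from the base axis. Payload 6.8 kg.
Tool frame: the origin (TCP) lies midway between the tips of the shut fingers; the grasp point (between the pads) lies 19 mm behind it; z points along the fingers, y is the direction in which the jaws open and shut (so a half turn about z gives the same grasp; the last joint's range is limited). The gripper opens to 85 mm and grips with 20 to 120 N. Pads are 22 mm wide; open, the fingers measure 114 mm over their backs; the gripper's body (76 mm by 85 mm) begins 54 mm behind the grasp point. The pads swing forward as they close: fully open they stand 13 mm farther back than shut.
Start: joints at [-1.275, 0.477, 0.022, 1.555, -0.011, 1.109, -0.083], TCP at [0.265, 0.621, 0.211] pointing down, gripper open.
Joint ranges: [-2.96, 2.96], [-0.34, 2.1], [-1.41, 1.46], [0.24, 2.44], [-1.37, 4.51], [0.17, 1.92], [-2.96, 2.96]. Speed limits (rad/s): [2.39, 2.39, 3.14, 3.14, 3.14, 3.14, 3.14].

INTERFACE

Orientations are given as a unit quaternion [w, x, y, z].
In Python, from station import bot, vision gives the robot as it stands.
- The arm moves only by the tool move_arm, never from a script. Its argument "increments" is text: rows parted by semicolons, each of 7 numbers parted by spaces: the opening, from 0 (shut) to 1 (fully open), then the shift along the world's x, y, z in mm, then the turn, a rotation vector about the world's x, y, z in rad. In form: grip x y z rx ry rz; .... A call has exactly 8 rows; each row shifts and turns the commanded pose from where the row before left it; what a row does not reach is not made up. A row lasts 1/8 s, in which the tool goes at most 62.5 mm and 10.7 degrees, less where a joint would pass 70% of its speed; a pose out of reach is approached as far as the arm can. A call with a gripper value outside its range is refused whole. The fingers move at their own pace and stop on an object; "newtons" is the grip in N (left out, the last holds). Time passes only in rows, so rows that do not move let the fingers close, or fill a call up. It gives the time, the measured TCP pose, the force and the opening at its end, in the units of the state.
- bot.get_obs(): the state, without advancing time (a new reading comes with each control period).
- vision.read_camera(name): name is "scene" or "top"; returns (picture, depth): 480x640x3 uint8, red, green, blue; 480x640 float32, m along the optical axis (not along the pixel's ray), 0 where there is no reading.
- vision.calibration(name): a dict with "fx", "fy", "cx", "cy" (pixels), "R" (3x3) and "t" (3): a world point X has camera coordinates R X + t. Camera axes: x right, y down, z forward; pixel columns grow to the right and rows downward; lengths in m; the calibration is good to about 2 mm. A picture is of the moment at which its call begins. calibration takes no time and is no camera call.
- bot.hand_in(): hands the job in, once; it reports no verdict.
The state is a dict: "t": time; "q": joint angles; "joint_vel": joint speeds; "joint_torque": joint torques, N m; "eef_pos": TCP position; "tool_rot": TCP orientation; "contact_force": force on the tool from outside, world axes, zero at the start; "torque": the same for the moment, N m; "gripper_width": opening from 0.0 (shut) to 1.0 (fully open).
Only numpy, scipy, OpenCV 4.12 (cv2) and the standard library are available. Lean on these libraries where they do the work, as an engineer would, in place of code of your own. Each camera call takes 0.05 s, during which the arm holds its last target.

## Working session

There is one attempt and no reset: what is moved stays moved. The work goes in short steps, Python scripts to look and compute and a tool call to move; the robot and the scene stay as the last step left them, time stands still between calls to the robot, and variables do not carry over. Pictures are saved under pics/ and viewed, and the job is handed in when it is done.

Besides the shell and the picture viewer there is one more tool, called as a command line: name --argument value ..., lists and objects as JSON in quotes. move_arm: Moves the arm, as the interface text tells. Its arguments: {"type":"object","properties":{"increments":{"type":"string"},"newtons":{"type":"number"}},"required":["increments"]}

```bash
mkdir -p pics; ls; python3 - <<'E'
from station import bot, vision
import cv2,numpy as np
for n in ["scene","top"]:
    p,d=vision.read_camera(n)
    cv2.imwrite(f"pics/{n}0.png",p[:,:,::-1]); np.savez(f"{n}0.npz",p=p,d=d)
    c=vision.calibration(n); print(n,c)
print(bot.get_obs())
E
```

```text
pics
scene {'fx': 456.4439115730488, 'fy': 456.4439115730488, 'cx': 322.7567058752943, 'cy': 247.03673013838562, 'R': array([[-0.33821459,  0.941028  ,  0.00878568],
       [ 0.60222486,  0.22360051, -0.7663733 ],
       [-0.72314322, -0.25390768, -0.64233541]]), 't': array([ 0.17702206, -0.23147222,  1.45319879])}
top {'fx': 455.48466802360156, 'fy': 455.48466802360156, 'cx': 315.1498246489768, 'cy': 237.14948678318657, 'R': array([[ 0.02070868, -0.99976836, -0.00586379],
       [-0.99348476, -0.01992039, -0.11221052],
       [ 0.11206772,  0.00814932, -0.99366715]]), 't': array([-0.03139868,  0.50122931,  1.04517562])}
{'t': 0.1, 'q': array([-1.27511505,  0.47774085,  0.02233595,  1.55633446, -0.01146325,
        1.10931643, -0.0830589 ]), 'joint_vel': array([ 3.76161962e-06, -9.29652402e-04,  9.06514953e-04, -2.72215892e-03,
        1.37102334e-04, -1.43770879e-03, -8.09684446e-05]), 'joint_torque': array([ 4.73318170e-03, -5.97754633e+01,  1.61385108e+00, -2.81954777e+01,
        1.27912933e-02,  5.04098964e-03,  4.78247415e-06]), 'eef_pos': array([0.26500298, 0.62018944, 0.20981481]), 'tool_rot': array([-9.24181978e-05,  2.00480877e-01,  9.79697259e-01, -8.30353064e-04]), 'contact_force': array([-0.39089267,  0.35903546,  0.55899345]), 'torque': array([-0.01053959, -0.00853299,  0.00160427]), 'gripper_width': 1.0029041501417513}
```

View pics/scene0.png

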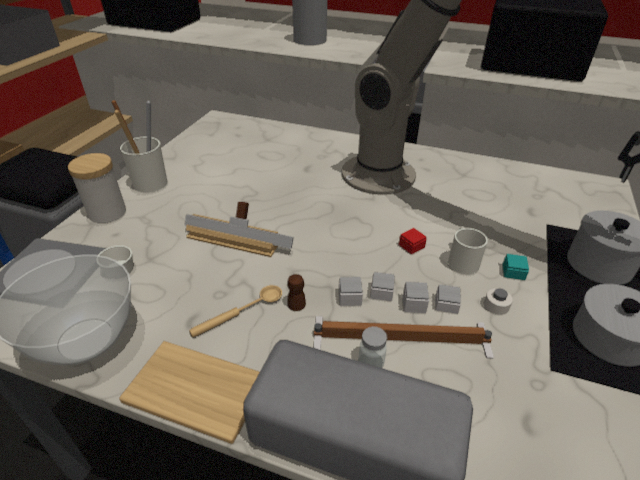

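View pics/top0.png

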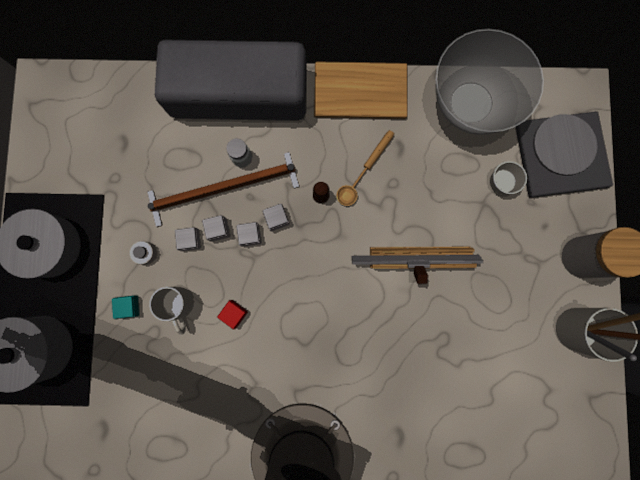

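The scene picture shows the straightedge in its rest near (240,230), the grey tins at (350,290), (383,286), (416,296) and (448,298), and the rail at (400,333). The red (413,240) and turquoise (515,266) look-alikes stand apart from the row. In the top picture the tins are at (187,239), (216,228), (248,234), (275,216), the grip is at (420,275) and the rail runs from (155,205) to (292,168). I'll enlarge both areas.

```bash
cat > h.py <<'E'
import numpy as np,cv2
from station import bot,vision
def load(n,k=0):
    z=np.load(f"{n}{k}.npz"); return z['p'],z['d']
def cloud(n,d):
    c=vision.calibration(n); v,u=np.mgrid[0:480,0:640]
    P=np.stack([(u-c['cx'])/c['fx']*d,(v-c['cy'])/c['fy']*d,d],-1)
    return (P-c['t'])@c['R']
def proj(n,X):
    c=vision.calibration(n); q=c['R']@np.array(X)+c['t']; return q[:2]/q[2]*c['fx']+[c['cx'],c['cy']]
def ray(n,u,v,z):
    c=vision.calibration(n); o=-c['R'].T@c['t']; d=c['R'].T@np.array([(u-c['cx'])/c['fx'],(v-c['cy'])/c['fy'],1]); return o+d*(z-o[2])/d[2]
def grab(k,crops={}):
    for n in ["scene","top"]:
        p,d=vision.read_camera(n); np.savez(f"{n}{k}.npz",p=p,d=d); cv2.imwrite(f"pics/{n}{k}.png",p[:,:,::-1])
E
python3 - <<'E'
from h import *
p,d=load("top"); 
a=cv2.resize(p[140:300,110:310,::-1],None,fx=4,fy=4,interpolation=cv2.INTER_CUBIC)[:600]; cv2.imwrite("pics/t0a.png",np.clip(a*1.6,0,255).astype('uint8')[:600,:800])
a=cv2.resize(p[225:305,340:500,::-1],None,fx=5,fy=5,interpolation=cv2.INTER_CUBIC); cv2.imwrite("pics/t0b.png",np.clip(a*1.6,0,255).astype('uint8')[:600,:800])
P=cloud("top",d)
for u,v in [(187,239),(216,228),(248,234),(275,216),(420,270),(420,275),(421,279),(360,260),(475,260),(410,250),(410,266),(200,192),(124,307),(300,300)]:
    print(u,v,P[v,u].round(4))
E
```

```text
187 239 [0.4903 0.2782 0.0378]
216 228 [0.5163 0.2091 0.0481]
248 234 [0.5046 0.1355 0.0406]
275 216 [0.5475 0.0732 0.0461]
420 270 [ 0.4271 -0.2557  0.0812]
420 275 [ 0.4156 -0.2523  0.096 ]
421 279 [ 0.4069 -0.2545  0.0956]
360 260 [ 0.4492 -0.1261  0.0408]
475 260 [ 0.4542 -0.3894  0.0474]
410 250 [ 0.4752 -0.2426  0.0363]
410 266 [ 0.4367 -0.2378  0.0598]
200 192 [0.6033 0.2541 0.0348]
124 307 [0.3302 0.4151 0.0379]
300 300 [3.536e-01 1.200e-02 3.000e-04]
```

View pics/t0a.png

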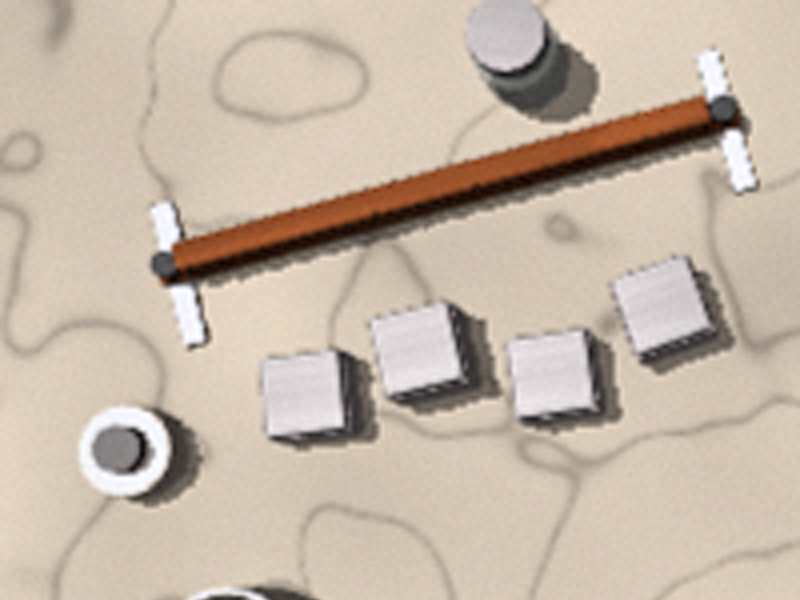

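View pics/t0b.png

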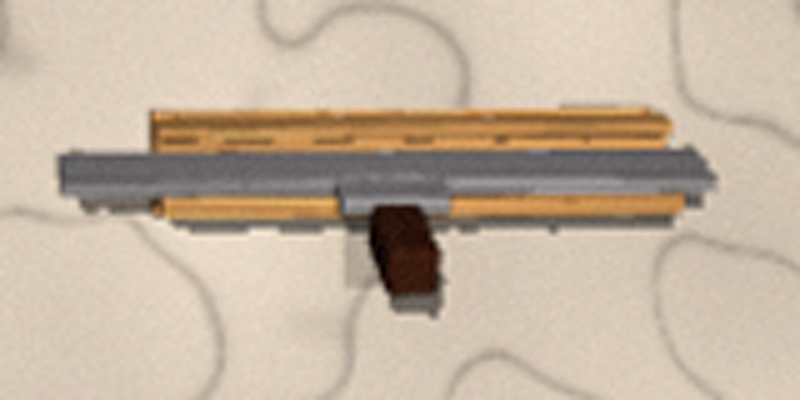

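Enlarged, the four plain grey tins form the row (crop pixels (305,395), (420,350), (553,375), (663,308)). The measured heights of about 38, 48, 41 and 46 mm fit the four listed. Red (232,314) and turquoise (124,307) are the decoys. The bar is the only dark-grip straightedge. Next I'll measure poses.

```bash
python3 - <<'E'
from h import *
p,d=load("top"); P=cloud("top",d); hsv=cv2.cvtColor(p,cv2.COLOR_RGB2HSV)
# rail: orange-brown box
roi=np.zeros((480,640),bool); roi[150:225,140:310]=1
m=roi&(P[...,2]>.031)&(P[...,2]<.041)&(P[...,0]>.57)
n,l,st,ce=cv2.connectedComponentsWithStats(m.astype('uint8')); i=1+np.argmax(st[1:,4])
X=P[l==i]; r=cv2.minAreaRect((X[:,:2]*1000).astype('float32')); print("rail",r,st[i],X[:,2].mean())
# raw height map by tins
roi[:]=0; roi[195:260,165:300]=1
m=(roi&(P[...,2]>.030)&(P[...,0]<.585)).astype('uint8')
n,l,st,ce=cv2.connectedComponentsWithStats(m)
for i in range(1,n):
    if st[i,4]<80: continue
    X=P[l==i]; h=np.median(X[:,2]); X=X[abs(X[:,2]-h)<.004]
    r=cv2.minAreaRect((X[:,:2]*1000).astype('float32')); print("tin",ce[i].round(0),h.round(4),np.round(r[0],1),np.round(r[1],1),round(r[2],1))
for nme in ["top","scene"]:
    p,d=load(nme);Q=cloud(nme,d)
    # bar block: dark brown
    B=(Q[...,2]>.02)&(Q[...,1]<-.08)&(Q[...,1]>-.42)&(Q[...,0]>.36)&(Q[...,0]<.52)
    X=Q[B]; C=p[B]
    for lo,hi in [(.02,.03),(.03,.04),(.04,.05),(.05,.06),(.06,.07),(.07,.08),(.08,.09),(.09,.1)]:
        s=(X[:,2]>=lo)&(X[:,2]<hi)
        if s.sum(): print(nme,lo,s.sum(),X[s].min(0).round(3),X[s].max(0).round(3))
    np.save(nme+"_bar.npy",np.hstack([X,C]))
E
```

```text
rail ((619.9928588867188, 206.01683044433594), (19.32855987548828, 327.69525146484375), 17.125516891479492) [153 164 135  42 977] 0.034882184634298145
tin [275. 217.] 0.0447 [547.9  73.3] [47.9 46.7] 21.3
tin [215. 228.] 0.0482 [518.8 214.3] [47.3 47.7] 14.7
tin [248. 234.] 0.0404 [506.3 136.9] [47.  47.3] 9.3
tin [186. 239.] 0.0368 [492.4 282.6] [47.2 47.9] 8.2
top 0.02 557 [ 0.457 -0.407  0.02 ] [ 0.484 -0.108  0.03 ]
top 0.03 681 [ 0.432 -0.407  0.03 ] [ 0.483 -0.108  0.04 ]
top 0.04 947 [ 0.431 -0.407  0.04 ] [ 0.459 -0.109  0.05 ]
top 0.05 94 [ 0.419 -0.402  0.05 ] [ 0.454 -0.116  0.06 ]
top 0.06 79 [ 0.41  -0.282  0.06 ] [ 0.442 -0.233  0.07 ]
top 0.07 31 [ 0.412 -0.268  0.07 ] [ 0.434 -0.246  0.08 ]
top 0.08 69 [ 0.398 -0.272  0.08 ] [ 0.427 -0.246  0.09 ]
top 0.09 84 [ 0.4  -0.27  0.09] [ 0.422 -0.246  0.098]
scene 0.02 378 [ 0.457 -0.407  0.021] [ 0.49  -0.107  0.03 ]
scene 0.03 789 [ 0.449 -0.406  0.03 ] [ 0.489 -0.108  0.04 ]
scene 0.04 635 [ 0.434 -0.408  0.04 ] [ 0.466 -0.108  0.05 ]
scene 0.05 105 [ 0.422 -0.384  0.05 ] [ 0.46 -0.13  0.06]
scene 0.06 86 [ 0.414 -0.282  0.06 ] [ 0.45  -0.234  0.07 ]
scene 0.07 49 [ 0.412 -0.269  0.07 ] [ 0.438 -0.245  0.079]
scene 0.08 53 [ 0.401 -0.268  0.08 ] [ 0.431 -0.246  0.09 ]
scene 0.09 44 [ 0.404 -0.271  0.09 ] [ 0.428 -0.246  0.099]
```

```bash
python3 - <<'E'
from h import *
p,d=load("scene"); 
a=cv2.resize(p[190:270,170:310,::-1],None,fx=5,fy=5,interpolation=cv2.INTER_CUBIC); cv2.imwrite("pics/s0b.png",np.clip(a*1.6,0,255).astype('uint8'))
a=cv2.resize(p[220:370,310:510,::-1],None,fx=4,fy=4,interpolation=cv2.INTER_CUBIC); cv2.imwrite("pics/s0a.png",np.clip(a*1.4,0,255).astype('uint8'))
E
```

```text
(no output)
```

View pics/s0b.png

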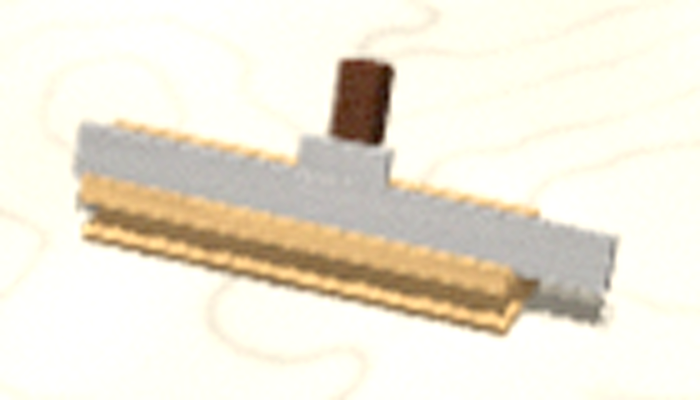

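View pics/s0a.png

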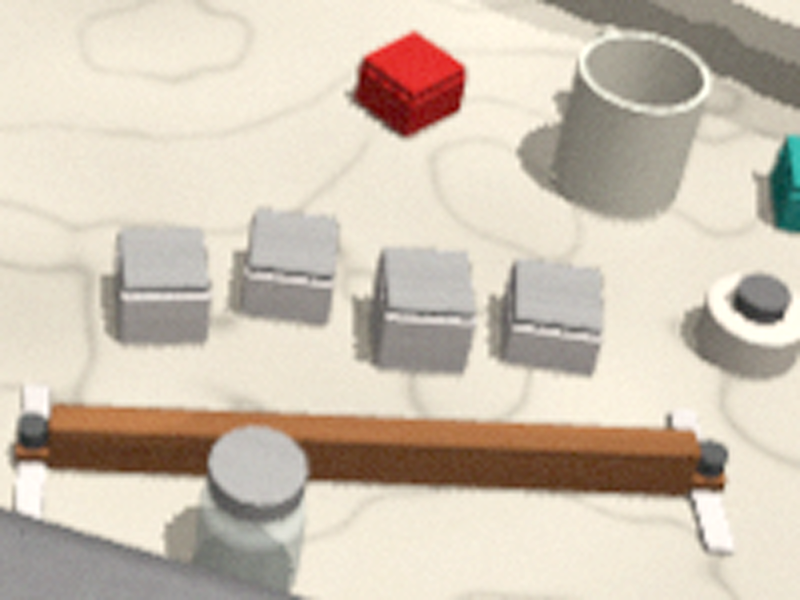

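The scene crops show the brown block over the steel blade, with its bracket and the orange rest, and the four silver tins in front of the brown rail. Next I'll fit the blade plane and yaw and compute offsets in the guide frame.

```bash
python3 - <<'E'
from h import *
for nme in ["top","scene"]:
    A=np.load(nme+"_bar.npy"); X,C=A[:,:3],A[:,3:]
    sat=(C.max(1)-C.min(1))/np.maximum(C.max(1),1)
    g=(sat<.2)&(X[:,2]>.025)&(X[:,2]<.055)
    for it in range(4):
        c=X[g].mean(0); u,s,vt=np.linalg.svd(X[g]-c); nrm=vt[2]*np.sign(vt[2][0]); 
        r=(X-c)@nrm; g=(sat<.2)&(X[:,2]>.025)&(X[:,2]<.058)&(abs(r)<.003)
    print(nme,"blade plane n",nrm.round(3),"c",c.round(4),g.sum(),"resid",r[g].std().round(4), "yaw",np.degrees(np.arctan2(nrm[1],nrm[0])).round(2),"tilt",np.degrees(np.arcsin(nrm[2])).round(1), "ydir",vt[0].round(3))
    # edge line per y
    # block
    b=(X[:,2]>.072)&(sat>.25)&(C.max(1)<120)
    print(" block n",b.sum(),X[b].mean(0).round(4),X[b].min(0).round(4),X[b].max(0).round(4))
    # x-of-plane at y=-.2575 given centre z .076: c.n = plane -14mm
    off=c@nrm-.014; yb=-.2575; print(" grip x:",((off-nrm[1]*yb-nrm[2]*.076)/nrm[0]).round(4))
    o=(sat>.3)&(X[:,2]<.07)&(C.max(1)>90)
    print(" orange back",X[o&(X[:,0]<.45)].min(0) if (o&(X[:,0]<.45)).any() else None,X[o&(X[:,0]<.45)].max(0) if (o&(X[:,0]<.45)).any() else None,(o&(X[:,0]<.45)).sum())
th=np.radians(17.1); gx=np.array([np.cos(th),np.sin(th)]);gy=np.array([-gx[1],gx[0]])
rc=np.array([.620,.206])
for n,c in dict(tin1=(.4924,.2826),tin4=(.5188,.2143),tin2=(.5063,.1369),tin3=(.5479,.0733)).items():
    v=np.array(c)-rc; print(n,(v@gx).round(4),(v@gy).round(4))
p,d=load("top");P=cloud("top",d)
for n,(u,v) in dict(timer=(142,252),mug=(170,303),grinder=(321,192),red=(232,314),spoon=(347,196),jar=(238,150)).items():
    x=P[v,u]; w=x[:2]-rc; print(n,x.round(3),(w@gx).round(3),(w@gy).round(3))
print([P[v,u].round(3) for u,v in [(157,218),(294,180),(153,205),(290,165)]])
E
```

```text
top blade plane n [0.821 0.023 0.571] c [ 0.4544 -0.2574  0.04  ] 945 resid 0.0012 yaw 1.6 tilt 34.8 ydir [-0.029  1.     0.002]
 block n 171 [ 0.4141 -0.2566  0.088 ] [ 0.3982 -0.2697  0.0721] [ 0.432  -0.2457  0.0983]
 grip x: 0.4123
 orange back [ 0.43121506 -0.39437794  0.03480263] [ 0.44522619 -0.15469959  0.06298013] 355
scene blade plane n [0.833 0.026 0.553] c [ 0.4575 -0.2488  0.0399] 1007 resid 0.0015 yaw 1.76 tilt 33.5 ydir [ 0.026 -1.     0.007]
 block n 126 [ 0.4232 -0.2546  0.0852] [ 0.4011 -0.2674  0.0721] [ 0.4367 -0.2449  0.0992]
 grip x: 0.417
 orange back [ 0.43399362 -0.39078536  0.0426529 ] [ 0.44745144 -0.15515131  0.04867272] 59
tin1 -0.0994 0.1107
tin4 -0.0943 0.0377
tin2 -0.129 -0.0326
tin3 -0.1079 -0.1056
timer [0.457 0.38  0.041] -0.104 0.214
mug [0.34  0.321 0.002] -0.234 0.192
grinder [ 0.599 -0.033  0.08 ] -0.09 -0.222
red [0.319 0.166 0.037] -0.299 0.05
spoon [ 0.607 -0.096  0.002] -0.101 -0.285
jar [0.694 0.16  0.077] 0.058 -0.066
[array([0.543, 0.363, 0.007]), array([0.644, 0.034, 0.006]), array([0.571, 0.367, 0.027]), array([0.674, 0.043, 0.032])]
```

move_arm --increments "1 30 -46 6 0 0 -0.08;1 30 -46 6 0 0 -0.08;1 30 -46 6 0 0 -0.08;1 30 -46 6 0 0 -0.08;1 30 -46 6 0 0 -0.08;1 30 -46 6 0 0 -0.08;1 30 -46 6 0 0 -0.08;1 30 -46 6 0 0 -0.08" --newtons 80

```text
t: 1.1
eef_pos: [0.5057, 0.251, 0.2587]
tool_rot: [-0.0, 0.5, 0.866, -0.0]
contact_force: [0.9, 0.4, -0.0]
gripper_width: 1.001
```

move_arm --increments "1 -6 -50 0 0 0 -0.0625;1 -6 -50 0 0 0 -0.0625;1 -6 -50 0 0 0 -0.0625;1 -6 -50 0 0 0 -0.0625;1 -6 -50 0 0 0 -0.0625;1 -6 -50 0 0 0 -0.0625;1 -6 -50 0 0 0 -0.0625;1 -6 -50 0 0 0 -0.0625"

```text
t: 2.1
eef_pos: [0.4566, -0.1487, 0.2586]
tool_rot: [-0.0, 0.698, 0.716, 0.0]
contact_force: [1.0, 0.2, 0.1]
gripper_width: 0.998
```

move_arm --increments "0.8 -8.8 -13.7 -11 0.0019 -0.0655 0;0.8 -8.8 -13.7 -11 0.0019 -0.0655 0;0.8 -8.8 -13.7 -11 0.0019 -0.0655 0;0.8 -8.8 -13.7 -11 0.0019 -0.0655 0;0.8 -8.8 -13.7 -11 0.0019 -0.0655 0;0.8 -8.8 -13.7 -11 0.0019 -0.0655 0;0.8 -8.8 -13.7 -11 0.0019 -0.0655 0;0.8 -8.8 -13.7 -11 0.0019 -0.0655 0"

```text
t: 3.1
eef_pos: [0.3882, -0.2507, 0.1727]
tool_rot: [0.17, 0.676, 0.694, 0.181]
contact_force: [0.7, 1.0, -0.1]
gripper_width: 0.799
```

```bash
cat >> h.py <<'E'
from scipy.spatial.transform import Rotation as Ro
def Rt(o): q=o['tool_rot']; return Ro.from_quat([q[1],q[2],q[3],q[0]])
def target(psi,tilt):
    c,s=np.cos(psi),np.sin(psi); h=np.array([c,s,0]); xb=h*np.cos(tilt)+np.array([0,0,np.sin(tilt)]); zb=-h*np.sin(tilt)+np.array([0,0,np.cos(tilt)]); yb=np.array([-s,c,0])
    return Ro.from_matrix(np.stack([yb,xb,-zb],1)),xb,yb,zb
def rot_to(o,T): return (T*Rt(o).inv()).as_rotvec()
E
python3 - <<'E'
from h import *
o=bot.get_obs(); T,xb,yb,zb=target(np.radians(1.65),np.radians(30))
print(o['t'],o['eef_pos'].round(4),rot_to(o,T).round(4),o['q'].round(3),o['gripper_width'])
g=np.array([.419,-.257,.076])-.015*zb; print("togo",((g-o['eef_pos'])*1000).round(1), zb.round(4))
E
```

```text
3.1 [ 0.3882 -0.2507  0.1727] [-0.0083 -0.0217 -0.0005] [-0.353 -0.028  1.065  2.42  -0.747  0.472  1.372] 0.7985566145017288
togo [  38.3   -6.1 -109.7] [-0.4998 -0.0144  0.866 ]
```

move_arm --increments "0.8 3 -0.6 -8.5 -0.001 -0.0027 0;0.8 3 -0.6 -8.5 -0.001 -0.0027 0;0.8 3 -0.6 -8.5 -0.001 -0.0027 0;0.8 3 -0.6 -8.5 -0.001 -0.0027 0;0.8 3 -0.6 -8.5 -0.001 -0.0027 0;0.8 3 -0.6 -8.5 -0.001 -0.0027 0;0.8 3 -0.6 -8.5 -0.001 -0.0027 0;0.8 3 -0.6 -8.5 -0.001 -0.0027 0"

```text
t: 4.1
eef_pos: [0.4134, -0.2547, 0.1046]
tool_rot: [0.179, 0.672, 0.694, 0.185]
contact_force: [3.0, -1.3, 0.5]
gripper_width: 0.795
```

```bash
python3 - <<'E'
from h import *
o=bot.get_obs(); T,xb,yb,zb=target(np.radians(1.65),np.radians(30))
print(o['t'],o['eef_pos'].round(4),rot_to(o,T).round(4),o['q'].round(3),o['gripper_width'],o['contact_force'])
g=np.array([.419,-.257,.076])-.015*zb; print("togo",((g-o['eef_pos'])*1000).round(1))
grab(1)
for n,(a,b,c,e) in dict(scene=(150,290,130,330),top=(200,320,330,500)).items():
    p,d=load(n,1); cv2.imwrite(f"pics/{n}1c.png",np.clip(cv2.resize(p[a:b,c:e,::-1],None,fx=4,fy=4,interpolation=cv2.INTER_CUBIC)*1.5,0,255).astype('uint8'))
E
```

```text
4.1 [ 0.4134 -0.2547  0.1046] [ 0.0006 -0.003  -0.003 ] [ 0.352  0.219  0.332  2.427 -1.367  0.403  1.959] 0.7954019843993749 [ 3.03040699 -1.30737721  0.46136796]
togo [ 13.1  -2.  -41.6]
```

View pics/scene1c.png

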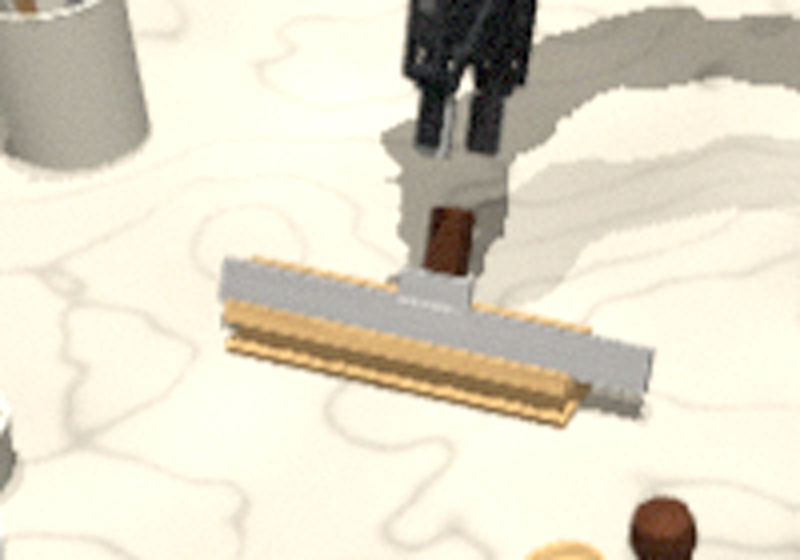

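View pics/top1c.png

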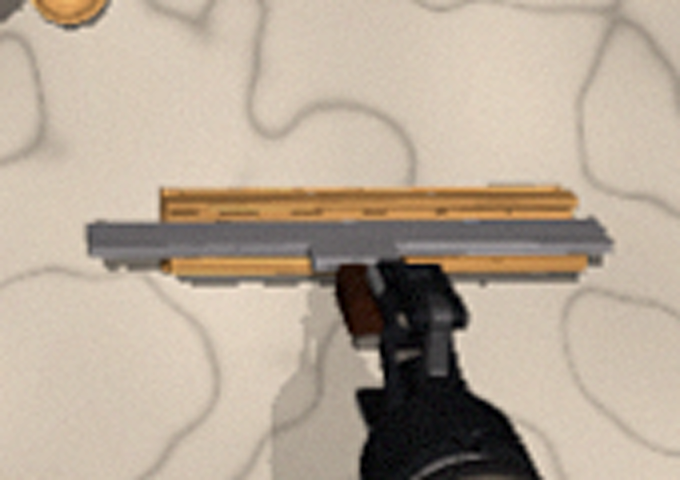

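```bash
python3 - <<'E'
from h import *
o=bot.get_obs(); e=o['eef_pos']; M=Rt(o).as_matrix()
for n,(a,c) in dict(scene=(150,130),top=(200,330)).items():
    for nm,X in dict(tcp=e,f=e+M[:,1]*.034-M[:,2]*.008,b=e-M[:,1]*.034-M[:,2]*.008,top=np.array([.419,-.257,.076])+.022*-M[:,2]).items():
        u=proj(n,X); print(n,nm,((u-[c,a])*4).round(0))
E
```

```text
scene tcp [452. 198.]
scene f [430. 188.]
scene b [476. 183.]
scene top [453. 206.]
top tcp [368. 305.]
top f [377. 255.]
top b [366. 367.]
top top [369. 314.]
```

```bash
python3 - <<'E'
from h import *
print(bot.get_obs()['eef_pos'],bot.get_obs()['q'].round(3))
p,d=load("top",1); p0,d0=load("top",0)
P=cloud("top",d); m=(d0-d>.01)&(d>0)&(d0>0)&(P[...,0]>.36)&(P[...,1]<-.15)&(P[...,1]>-.4)
X=P[m]; 
for lo in np.arange(.04,.26,.02):
    s=(X[:,2]>=lo)&(X[:,2]<lo+.02)
    if s.sum(): print("top",lo.round(2),s.sum(),X[s].min(0).round(3),X[s].max(0).round(3))
p,d=load("scene",1); p0,d0=load("scene",0)
P=cloud("scene",d); m=(d0-d>.01)&(d>0)&(d0>0)&(P[...,0]>.3)&(P[...,1]<-.15)&(P[...,1]>-.4)
X=P[m]
for lo in np.arange(.04,.26,.02):
    s=(X[:,2]>=lo)&(X[:,2]<lo+.02)
    if s.sum(): print("scene",lo.round(2),s.sum(),X[s].min(0).round(3),X[s].max(0).round(3))
grab(2)
p,d=load("scene",2); cv2.imwrite("pics/s2.png",np.clip(p[:,:,::-1]*1.5,0,255).astype('uint8'))
print(bot.get_obs()['eef_pos'],bot.get_obs()['t'])
E
```

```text
[ 0.41267058 -0.25487739  0.10448574] [ 0.36   0.218  0.326  2.427 -1.366  0.404  1.958]
top 0.04 1 [ 0.456 -0.355  0.048] [ 0.456 -0.355  0.048]
top 0.1 20 [ 0.362 -0.259  0.11 ] [ 0.368 -0.245  0.12 ]
top 0.12 11 [ 0.36  -0.257  0.12 ] [ 0.364 -0.246  0.128]
top 0.14 13 [ 0.424 -0.259  0.146] [ 0.434 -0.243  0.16 ]
top 0.16 31 [ 0.415 -0.26   0.16 ] [ 0.434 -0.244  0.18 ]
top 0.18 48 [ 0.383 -0.259  0.184] [ 0.43  -0.239  0.2  ]
top 0.2 192 [ 0.36  -0.274  0.2  ] [ 0.43  -0.236  0.22 ]
top 0.22 176 [ 0.362 -0.266  0.22 ] [ 0.422 -0.237  0.24 ]
top 0.24 265 [ 0.36  -0.281  0.24 ] [ 0.412 -0.233  0.26 ]
scene 0.04 1 [ 0.451 -0.351  0.051] [ 0.451 -0.351  0.051]
scene 0.1 31 [ 0.363 -0.269  0.111] [ 0.373 -0.247  0.12 ]
scene 0.12 85 [ 0.345 -0.269  0.12 ] [ 0.372 -0.245  0.14 ]
scene 0.14 153 [ 0.306 -0.27   0.14 ] [ 0.438 -0.244  0.16 ]
scene 0.16 168 [ 0.301 -0.269  0.16 ] [ 0.44 -0.24  0.18]
scene 0.18 159 [ 0.3   -0.269  0.18 ] [ 0.432 -0.237  0.2  ]
scene 0.2 265 [ 0.32  -0.273  0.2  ] [ 0.436 -0.237  0.22 ]
scene 0.22 221 [ 0.326 -0.268  0.22 ] [ 0.428 -0.221  0.24 ]
scene 0.24 333 [ 0.31 -0.29  0.24] [ 0.421 -0.219  0.26 ]
[ 0.41278865 -0.25598545  0.1053051 ] 4.3
```

View pics/s2.png

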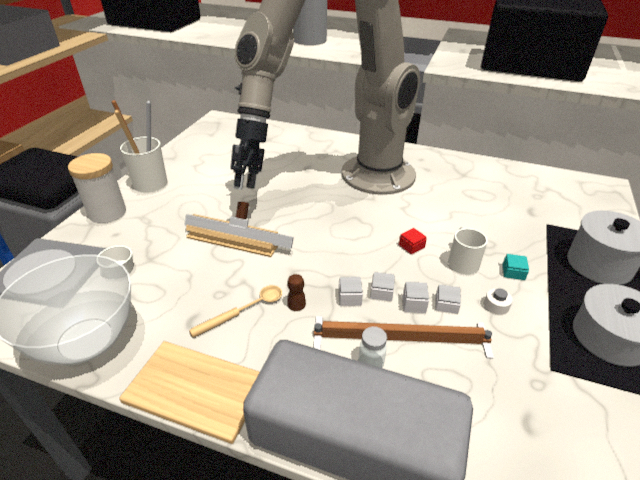

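move_arm --increments "0.8 1.8 -0.2 -5.2 0 0 0;0.8 1.8 -0.2 -5.2 0 0 0;0.8 1.8 -0.2 -5.2 0 0 0;0.8 1.8 -0.2 -5.2 0 0 0;0.8 1.8 -0.2 -5.2 0 0 0;0.8 1.8 -0.2 -5.2 0 0 0;0.8 1.8 -0.2 -5.2 0 0 0;0.8 1.8 -0.2 -5.2 0 0 0"

```text
t: 5.3
eef_pos: [0.4276, -0.2588, 0.067]
tool_rot: [0.176, 0.673, 0.695, 0.185]
contact_force: [0.2, 0.9, -0.1]
gripper_width: 0.798
```

```bash
python3 - <<'E'
from h import *
o=bot.get_obs(); T,xb,yb,zb=target(np.radians(1.65),np.radians(30))
print(o['t'],o['eef_pos'].round(4),rot_to(o,T).round(4),o['q'].round(3),o['gripper_width'],o['contact_force'])
g=np.array([.419,-.257,.076])-.015*zb; print("togo",((g-o['eef_pos'])*1000).round(1))
grab(3)
for n,(a,b,c,e) in dict(scene=(150,290,130,330),top=(200,320,330,500)).items():
    p,d=load(n,3); cv2.imwrite(f"pics/{n}3c.png",np.clip(cv2.resize(p[a:b,c:e,::-1],None,fx=4,fy=4,interpolation=cv2.INTER_CUBIC)*1.5,0,255).astype('uint8'))
E
```

```text
5.3 [ 0.4276 -0.2588  0.067 ] [-0.0034 -0.0071 -0.0044] [ 1.025  0.352 -0.442  2.375 -1.366  0.171  1.999] 0.7984615503610349 [ 0.15190673  0.89099703 -0.08433506]
togo [-1.2  2.  -4. ]
```

View pics/scene3c.png

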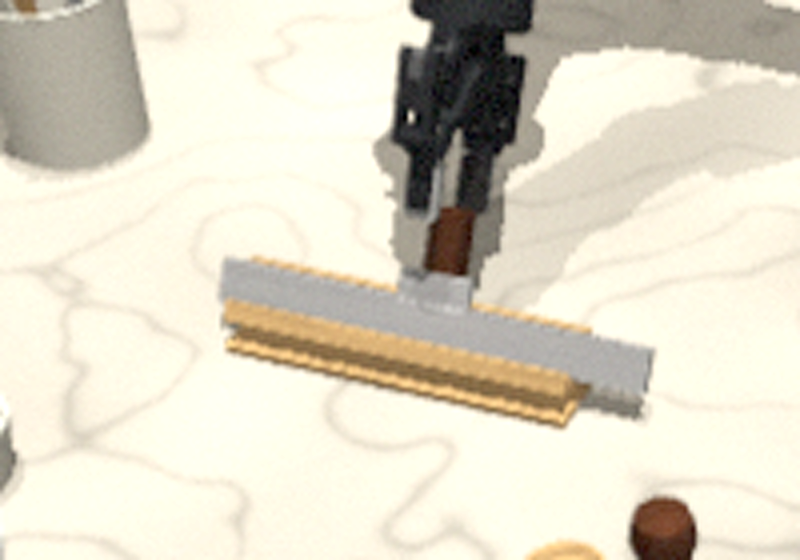

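move_arm --increments "0.8 0.2 0.3 -1.2 0 0 0;0.8 0.2 0.3 -1.2 0 0 0;0.8 0.2 0.3 -1.2 0 0 0;0.8 0.2 0.3 -1.2 0 0 0;0.8 0.2 0.3 -1.2 0 0 0;0.8 0.2 0.3 -1.2 0 0 0;0.8 0 0 0 0 0 0;0.8 0 0 0 0 0 0"

```text
t: 6.4
eef_pos: [0.4288, -0.2586, 0.0637]
tool_rot: [0.174, 0.672, 0.695, 0.185]
contact_force: [0.3, -0.7, 0.2]
gripper_width: 0.797
```

```bash
python3 - <<'E'
from h import *
o=bot.get_obs(); T,xb,yb,zb=target(np.radians(1.65),np.radians(30))
print(o['t'],o['eef_pos'].round(4),rot_to(o,T).round(4),o['q'].round(3),o['gripper_width'],o['contact_force'])
g=np.array([.419,-.257,.076])-.015*zb; v=((g-o['eef_pos'])*1000); print("togo",v.round(1),(v@xb).round(1),(v@yb).round(1),(v@zb).round(1))
E
```

```text
6.4 [ 0.4288 -0.2586  0.0637] [-0.0072 -0.0103 -0.0065] [ 1.021  0.361 -0.439  2.371 -1.366  0.17   2.   ] 0.7972662413430703 [ 0.34123903 -0.70142125  0.23165052]
togo [-2.3  1.8 -0.7] -2.3 1.9 0.5
```

move_arm --increments "0.5 -0.5 0.3 0 0 0 0;0.4 -0.5 0.3 0 0 0 0;0.3 0 0.3 0 0 0 0;0.2 0 0 0 0 0 0;0.1 0 0 0 0 0 0;0 0 0 0 0 0 0;0 0 0 0 0 0 0;0 0 0 0 0 0 0" --newtons 100

```text
t: 7.4
eef_pos: [0.4273, -0.2577, 0.0642]
tool_rot: [0.174, 0.673, 0.695, 0.185]
contact_force: [-6.4, 1.3, 9.5]
gripper_width: 0.254
```

```bash
python3 - <<'E'
from h import *
o=bot.get_obs(); T,xb,yb,zb=target(np.radians(1.65),np.radians(30))
print(o['t'],o['eef_pos'].round(4),rot_to(o,T).round(4),o['q'].round(3),o['gripper_width'],o['contact_force'],o['torque'])
grab(4)
for n,(a,b,c,e) in dict(scene=(150,290,130,330),top=(200,320,330,500)).items():
    p,d=load(n,4); cv2.imwrite(f"pics/{n}4c.png",np.clip(cv2.resize(p[a:b,c:e,::-1],None,fx=4,fy=4,interpolation=cv2.INTER_CUBIC)*1.5,0,255).astype('uint8'))
E
```

```text
7.4 [ 0.4273 -0.2577  0.0642] [-0.0073 -0.0104 -0.0062] [ 1.025  0.359 -0.443  2.374 -1.366  0.169  2.001] 0.25427553584020757 [-6.4057299   1.28223278  9.51448089] [0.23911072 0.60692826 0.10303694]
```

View pics/scene4c.png

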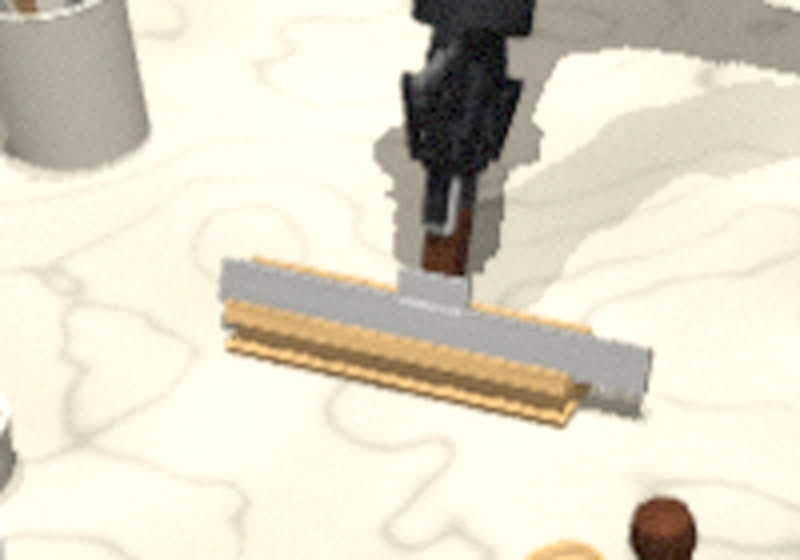

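View pics/top4c.png

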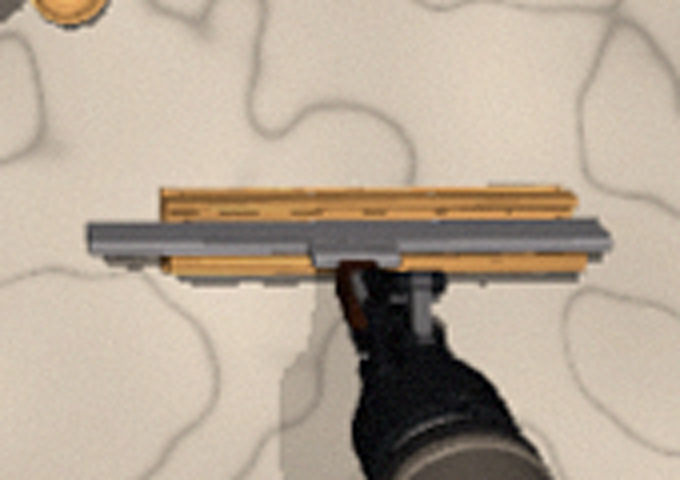

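move_arm --increments "0 -0.5 0 1 0 0 0;0 -1 0 2 0 0 0;0 -1 0 4 0 0 0;0 -1 0 5 0 0 0;0 -1 0 6 0 0 0;0 -1 0 8 0 0 0;0 0 0 8 0 0 0;0 0 0 8 0 0 0"

```text
t: 8.5
eef_pos: [0.422, -0.2574, 0.1062]
tool_rot: [0.173, 0.672, 0.695, 0.185]
contact_force: [-0.5, -0.4, -3.5]
gripper_width: 0.253
```

```bash
python3 - <<'E'
from h import *
o=bot.get_obs(); T,xb,yb,zb=target(np.radians(1.65),np.radians(30))
print(o['t'],o['eef_pos'].round(4),rot_to(o,T).round(4),o['q'].round(3),o['gripper_width'],o['contact_force'],o['torque'])
E
```

```text
8.5 [ 0.422  -0.2574  0.1062] [-0.0075 -0.011  -0.0071] [ 0.86   0.233 -0.24   2.369 -1.095  0.295  1.694] 0.2526261074119409 [-0.54725496 -0.3843823  -3.5394736 ] [-0.07166981  0.89583881  0.02000921]
```

move_arm --increments "0 3 0 10 -0.0015 0.066 0;0 4 0 10 -0.0015 0.066 0;0 4 0 10 -0.0015 0.066 0;0 4 0 10 -0.0015 0.066 0;0 4 0 10 -0.0015 0.066 0;0 4 0 10 -0.0015 0.066 0;0 4 0 10 -0.0015 0.066 0;0 4 0 10 -0.0015 0.066 0"

```text
t: 9.5
eef_pos: [0.4528, -0.2569, 0.1846]
tool_rot: [-0.007, 0.696, 0.718, 0.003]
contact_force: [0.1, -0.6, -3.8]
gripper_width: 0.251
```

```bash
python3 - <<'E'
from h import *
o=bot.get_obs(); T,xb,yb,zb=target(np.radians(17.1),0)
print(o['t'],o['eef_pos'].round(4),rot_to(o,T).round(4),o['q'].round(3),o['gripper_width'],o['contact_force'],o['torque'])
E
```

```text
9.5 [ 0.4528 -0.2569  0.1846] [-0.0135 -0.0079  0.2681] [ 0.238  0.26   0.197  1.952 -0.075  0.948  0.503] 0.2513606554752366 [ 0.14276423 -0.62145733 -3.79801255] [ 0.02013453 -0.03391603  0.00193391]
```

move_arm --increments "0 0 25 0 -0.0015 -0.001 0.02;0 0 50 0 -0.0015 -0.001 0.034;0 -2 60 0 -0.002 -0.001 0.04;0 -3 60 0 -0.002 -0.001 0.04;0 -3 60 0 -0.002 -0.001 0.04;0 -4 60 0 -0.002 -0.001 0.04;0 -4 55 0 -0.0015 -0.001 0.034;0 -2 37 0 -0.0015 -0.001 0.02"

```text
t: 10.5
eef_pos: [0.4332, 0.1526, 0.1839]
tool_rot: [0.001, 0.592, 0.806, 0.001]
contact_force: [0.5, -0.3, -2.1]
gripper_width: 0.248
```

```bash
python3 - <<'E'
from h import *
o=bot.get_obs(); T,xb,yb,zb=target(np.radians(17.1),0)
print(o['t'],o['eef_pos'].round(4),rot_to(o,T).round(4),o['q'].round(3),o['gripper_width'],o['contact_force'],o['torque'])
grab(5)
for n in ["scene","top"]:
    p,d=load(n,5); cv2.imwrite(f"pics/{n}5c.png",np.clip(p[:,:,::-1]*1.5,0,255).astype('uint8'))
# bar pose vs tool: grey pts
for n in ["scene","top"]:
    p,d=load(n,5); P=cloud(n,d); p0,d0=load(n,0)
    sat=(p.max(2).astype(float)-p.min(2))/np.maximum(p.max(2),1)
    e=o['eef_pos']; l=(P-e)@np.stack([xb,yb,zb],1)
    m=(abs(l[...,1])<.17)&(l[...,0]>-.03)&(l[...,0]<.05)&(l[...,2]<-.015)&(l[...,2]>-.065)&(d>0)
    X=l[m]; print(n,m.sum(),X.min(0).round(4),X.max(0).round(4))
    f=m&(l[...,2]<-.03)&(l[...,2]>-.05)
    if f.sum()>50:
        L=l[f]; print(np.polyfit(L[:,1],L[:,0],1).round(4),np.polyfit(L[:,1],L[:,2],1).round(4), L[:,0].std())
    for yy in np.arange(-.15,.15,.05):
        s=m&(l[...,1]>yy)&(l[...,1]<yy+.05); print(yy.round(2),s.sum(),l[s].min(0).round(3) if s.any() else 0,l[s].max(0).round(3) if s.any() else 0)
E
```

```text
10.5 [0.4332 0.1526 0.1839] [-0.001   0.0029 -0.0045] [-0.339  0.158 -0.15   2.075  0.03   0.907 -0.203] 0.24792691991322954 [ 0.53078864 -0.31742531 -2.07255323] [-0.06433934 -0.0247903  -0.03345759]
scene 1786 [ 0.0052 -0.1508 -0.0569] [ 0.0204  0.1486 -0.0153]
[-0.004   0.0153] [ 0.0014 -0.04  ] 0.001455564099545171
-0.15 290 [ 0.007 -0.15  -0.054] [ 0.019 -0.1   -0.021]
-0.1 289 [ 0.006 -0.1   -0.056] [ 0.02  -0.05  -0.021]
-0.05 310 [ 0.007 -0.05  -0.055] [ 0.02  -0.    -0.015]
0.0 305 [ 0.007  0.    -0.056] [ 0.019  0.049 -0.016]
0.05 298 [ 0.006  0.05  -0.056] [ 0.019  0.1   -0.023]
0.1 283 [ 0.005  0.1   -0.057] [ 0.019  0.149 -0.022]
top 342 [ 0.0063 -0.1456 -0.0556] [ 0.0157 -0.0014 -0.0157]
[-0.0134  0.0064] [ 0.0068 -0.0394] 0.0009304550936950057
-0.15 117 [ 0.007 -0.146 -0.053] [ 0.016 -0.1   -0.02 ]
-0.1 129 [ 0.007 -0.1   -0.056] [ 0.015 -0.05  -0.019]
-0.05 96 [ 0.006 -0.05  -0.055] [ 0.015 -0.001 -0.016]
0.0 0 0 0
0.05 0 0 0
0.1 0 0 0
```

View pics/scene5c.png

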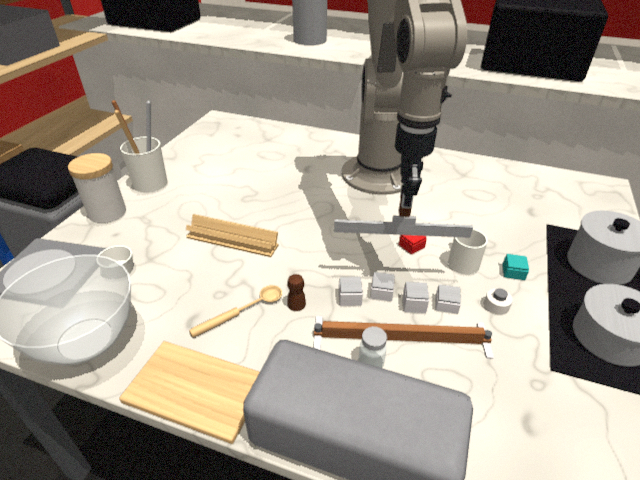

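View pics/top5c.png

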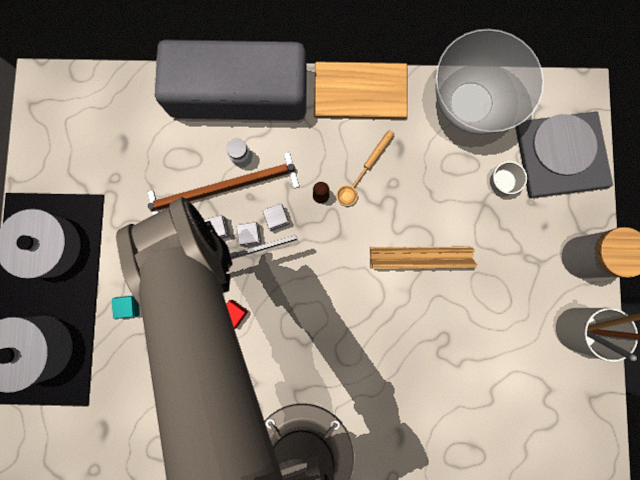

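```bash
python3 - <<'E'
from h import *
th=np.radians(17.1)
for n in ["top","scene"]:
    p,d=load(n,0); P=cloud(n,d)
    m=(P[...,2]>.060)&(P[...,2]<.095)&(P[...,0]>.27)&(P[...,0]<.42)&(P[...,1]>.25)&(P[...,1]<.42)
    X=P[m]; print("mug",n,m.sum(),X.min(0).round(3),X.max(0).round(3))
    for thd in [17.1]:
        gx=np.array([np.cos(th),np.sin(th)]);gy=np.array([-gx[1],gx[0]]); rc=np.array([.620,.206])
        w=X[:,:2]-rc; print(" guide: gx",(w@gx).min().round(3),(w@gx).max().round(3),"gy",(w@gy).min().round(3),(w@gy).max().round(3))
    w=P[...,:2]-rc; a=w@gx;b=w@gy
    m=(abs(b)<.15)&(abs(a)<.03)&(P[...,2]>.030)&(P[...,2]<.041)&(d>0)
    A,B=a[m],b[m]; fr=[];bk=[]
    for y in np.arange(-.15,.15,.02):
        s=(B>=y)&(B<y+.02)
        if s.sum()>5: fr.append((y+.01,A[s].min())); bk.append((y+.01,A[s].max()))
    for q in (fr,bk):
        q=np.array(q); k=np.polyfit(q[:,0],q[:,1],1); print(" rail edge",n,k.round(4),"yaw",(17.1-np.degrees(k[0])).round(2))
E
```

```text
mug top 467 [0.276 0.264 0.06 ] [0.378 0.341 0.088]
 guide: gx -0.307 -0.201 gy 0.136 0.212
 rail edge top [ 0.0002 -0.0091] yaw 17.09
 rail edge top [0.0005 0.0093] yaw 17.07
mug scene 618 [0.285 0.266 0.06 ] [0.386 0.341 0.087]
 guide: gx -0.3 -0.196 gy 0.136 0.211
 rail edge scene [-0.0017 -0.0057] yaw 17.2
 rail edge scene [0.0067 0.0131] yaw 16.71
```

move_arm --increments "0 3 0.4 -4 0 0 -0.002;0 3 0.5 -8 0 0.001 -0.002;0 3 0.4 -16 -0.001 0.001 -0.002;0 0 0 -20 0 0.001 -0.002;0 0 0 -20 0 0 0;0 0 0 -20 0 0 0;0 0 0 -12 0 0 0;0 0 0 -8 0 0 0"

```text
t: 11.6
eef_pos: [0.4441, 0.1507, 0.0751]
tool_rot: [-0.0, 0.598, 0.802, -0.0]
contact_force: [0.2, -0.1, -2.8]
gripper_width: 0.253
```

```bash
cat >> h.py <<'E'
th=np.radians(17.1); gx=np.array([np.cos(th),np.sin(th),0]);gy=np.array([-gx[1],gx[0],0]); rc=np.array([.620,.206,0])
def rep():
    o=bot.get_obs(); T,xb,yb,zb=target(th,0); e=o['eef_pos']; G=np.stack([gx,gy,[0,0,1]])
    print(round(o['t'],2),"guide",(((e-rc)@G.T)*1000).round(1),"rot",rot_to(o,T).round(4),"F",(G@o['contact_force']).round(2),"M",(G@o['torque']).round(3),"w",round(o['gripper_width'],3),"q",o['q'].round(2))
E
python3 - <<'E'
from h import *
rep(); grab(6)
p,d=load("scene",6); a,b,c,e=190,340,320,520
cv2.imwrite("pics/s6.png",np.clip(cv2.resize(p[a:b,c:e,::-1],None,fx=4,fy=4,interpolation=cv2.INTER_CUBIC)*1.5,0,255).astype('uint8'))
E
```

```text
11.6 guide [-184.4   -1.1   75.1] rot [ 0.0003 -0.0007  0.0085] F [ 0.19 -0.18 -2.84] M [ 0.014  0.042 -0.013] w 0.253 q [-0.35  0.34 -0.13  2.15  0.07  0.66 -0.24]
```

View pics/s6.png

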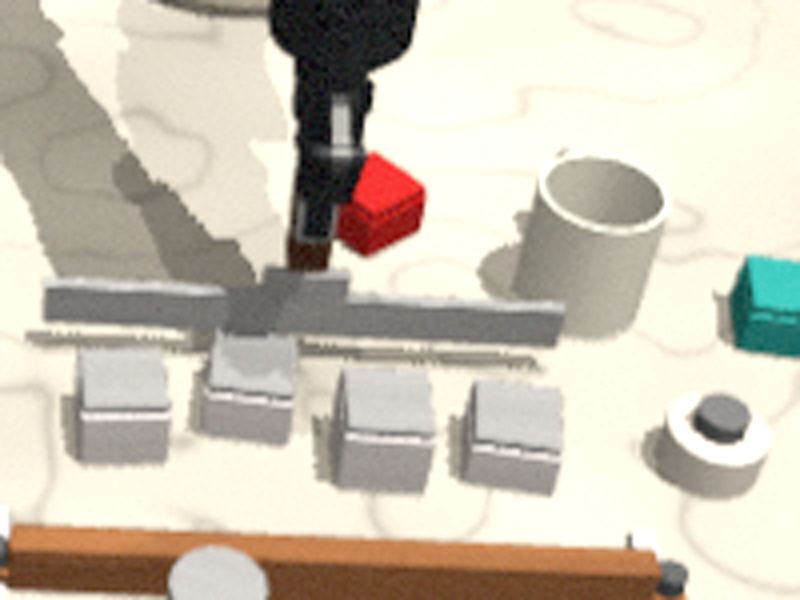

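move_arm --increments "0 0 0 -3 0 0 0.003;0 0 2 -3 0 0 0.002;0 0 1 -3 0 0 0;0 0 0 -3 0 0 0;0 0 0 -1 0 0 0;0 2.9 0.9 0 0 0 0;0 2.9 0.9 0 0 0 0;0 2.9 0.9 0 0 0 0"

```text
t: 12.7
eef_pos: [0.4534, 0.1571, 0.0632]
tool_rot: [0.0, 0.595, 0.804, 0.0]
contact_force: [-0.8, 0.2, -3.9]
gripper_width: 0.253
```

```bash
python3 -c "
from h import *
rep()"
```

```text
12.7 guide [-173.6    2.2   63.2] rot [-0.0003  0.0006  0.0029] F [-0.69  0.47 -3.89] M [-0.009  0.053 -0.029] w 0.253 q [-0.35  0.37 -0.13  2.13  0.08  0.64 -0.24]
```

move_arm --increments "0 2.9 0.9 0 0 0 0;0 2.9 0.9 0 0 0 0;0 3.8 1.2 0 0 0 0;0 3.8 1.2 0 0 0 0;0 3.8 1.2 0 0 0 0;0 3.8 1.2 0 0 0 0;0 3.8 1.2 0 0 0 0;0 3.8 1.2 0 0 0 0"

```text
t: 13.7
eef_pos: [0.4814, 0.166, 0.063]
tool_rot: [-0.0, 0.595, 0.804, -0.0]
contact_force: [-2.4, -0.7, -2.1]
gripper_width: 0.252
```

```bash
python3 -c "
from h import *
rep()"
```

```text
13.7 guide [-144.3    2.5   63. ] rot [ 0.     -0.0007  0.0029] F [-2.5   0.05 -2.08] M [ 0.068  0.763 -0.065] w 0.252 q [-0.35  0.41 -0.13  2.06  0.08  0.67 -0.23]
```

move_arm --increments "0 3.8 1.2 0 0 0 0;0 3.8 1.2 0 0 0 0;0 3.8 1.2 0 0 0 0;0 3.8 1.2 0 0 0 0;0 3.8 1.2 0 0 0 0;0 3.8 1.2 0 0 0 0;0 3.8 1.2 0 0 0 0;0 3.8 1.2 0 0 0 0"

```text
t: 14.7
eef_pos: [0.5111, 0.1753, 0.0628]
tool_rot: [-0.001, 0.595, 0.804, -0.001]
contact_force: [-5.6, -1.6, 0.6]
gripper_width: 0.255
```

```bash
python3 -c "
from h import *
rep()
grab(7)
p,d=load('scene',7); a,b,c,e=190,340,320,520
cv2.imwrite('pics/s7.png',np.clip(cv2.resize(p[a:b,c:e,::-1],None,fx=4,fy=4,interpolation=cv2.INTER_CUBIC)*1.5,0,255).astype('uint8'))"
```

```text
14.7 guide [-113.1    2.7   62.8] rot [ 0.0007 -0.0019  0.0024] F [-5.85  0.08  0.64] M [-0.002  1.593 -0.042] w 0.255 q [-0.35  0.45 -0.12  1.99  0.08  0.7  -0.22]
```

View pics/s7.png

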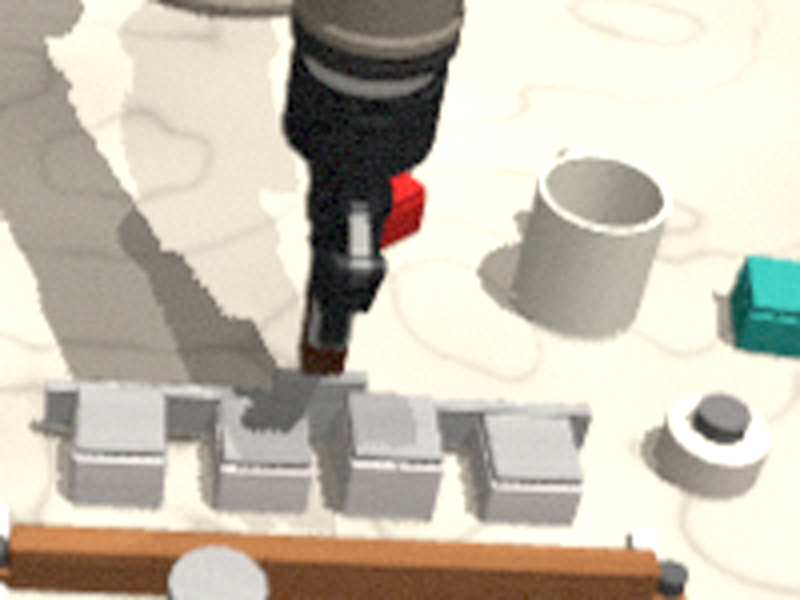

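move_arm --increments "0 3.8 1.2 0 0 0 0;0 3.8 1.2 0 0 0 0;0 3.8 1.2 0 0 0 0;0 3.8 1.2 0 0 0 0;0 3.8 1.2 0 0 0 0;0 2.9 0.9 0 0 0 0;0 2.9 0.9 0 0 0 0;0 1.9 0.6 0 0 0 0"

```text
t: 15.8
eef_pos: [0.5388, 0.1839, 0.0631]
tool_rot: [0.0, 0.595, 0.804, 0.0]
contact_force: [-3.5, -0.7, -3.4]
gripper_width: 0.254
```

```bash
python3 -c "
from h import *
rep()"
```

```text
15.8 guide [-84.1   2.7  63.1] rot [-0.0001  0.0003  0.0029] F [-3.6   0.34 -3.35] M [-0.038  1.144 -0.031] w 0.254 q [-0.35  0.49 -0.12  1.93  0.08  0.73 -0.22]
```

move_arm --increments "0 0.95 0.3 0 0 0 0;0 0.95 0.3 0 0 0 0;0 0.95 0.3 0 0 0 0;0 0.5 0.15 0 0 0 0;0 0.5 0.15 0 0 0 0;0 0.5 0.15 0 0 0 0;0 0.5 0.15 0 0 0 0;0 0.5 0.15 0 0 0 0"

```text
t: 16.8
eef_pos: [0.544, 0.1856, 0.0631]
tool_rot: [0.0, 0.595, 0.804, 0.0]
contact_force: [-4.7, -1.6, -2.8]
gripper_width: 0.253
```

```bash
python3 -c "
from h import *
rep()"
```

```text
16.8 guide [-78.6   2.8  63.1] rot [-0.0001  0.0003  0.0027] F [-4.98 -0.15 -2.77] M [0.003 1.284 0.014] w 0.253 q [-0.35  0.5  -0.12  1.91  0.08  0.73 -0.21]
```

move_arm --increments "0 0.3 0.1 0 0 0 0;0 0.3 0.1 0 0 0 0;0 0.3 0.1 0 0 0 0;0 0.3 0.1 0 0 0 0;0 0.3 0.1 0 0 0 0;0 0.3 0.1 0 0 0 0;0 0.3 0.1 0 0 0 0;0 0 0 0 0 0 0"

```text
t: 17.8
eef_pos: [0.5462, 0.1862, 0.0631]
tool_rot: [0.0, 0.595, 0.804, 0.0]
contact_force: [-4.5, -1.0, -1.5]
gripper_width: 0.251
```

```bash
python3 -c "
from h import *
rep()"
```

```text
17.8 guide [-76.4   2.8  63.1] rot [-0.0002  0.0004  0.0028] F [-4.59  0.34 -1.53] M [-0.086  1.314  0.076] w 0.251 q [-0.35  0.5  -0.12  1.91  0.08  0.74 -0.21]
```

move_arm --increments "0 0.3 0.1 0 0 0 0;0 0.3 0.1 0 0 0 0;0 0.3 0.1 0 0 0 0;0 0.3 0.1 0 0 0 0;0 0 0 0 0 0 0;0 0 0 0 0 0 0;0 0 0 0 0 0 0;0 0 0 0 0 0 0"

```text
t: 18.8
eef_pos: [0.5473, 0.1866, 0.0631]
tool_rot: [0.0, 0.595, 0.804, 0.0]
contact_force: [-4.1, -2.4, -1.4]
gripper_width: 0.25
```

```bash
python3 -c "
from h import *
rep()"
```

```text
18.8 guide [-75.1   2.8  63.1] rot [-0.0002  0.0003  0.0028] F [-4.67 -1.08 -1.42] M [-0.068  1.408  0.036] w 0.25 q [-0.35  0.5  -0.12  1.91  0.08  0.74 -0.21]
```

move_arm --increments "0 0.3 0.1 0 0 0 0;0 0.3 0.1 0 0 0 0;0 0.3 0.1 0 0 0 0;0 0.3 0.1 0 0 0 0;0 0 0 0 0 0 0;0 0 0 0 0 0 0;0 0 0 0 0 0 0;0 0 0 0 0 0 0"

```text
t: 19.8
eef_pos: [0.5484, 0.187, 0.0631]
tool_rot: [0.0, 0.595, 0.804, 0.0]
contact_force: [-5.0, -2.5, -1.1]
gripper_width: 0.254
```

```bash
python3 -c "
from h import *
rep()
grab(8)
rep()
p,d=load('scene',8); a,b,c,e=190,340,320,520
cv2.imwrite('pics/s8.png',np.clip(cv2.resize(p[a:b,c:e,::-1],None,fx=4,fy=4,interpolation=cv2.INTER_CUBIC)*1.5,0,255).astype('uint8'))"
```

```text
19.8 guide [-74.    2.9  63.1] rot [-0.0001  0.0001  0.0028] F [-5.5  -0.88 -1.09] M [-0.075  1.414  0.009] w 0.254 q [-0.35  0.5  -0.12  1.9   0.08  0.74 -0.21]
19.9 guide [-74.    2.9  63.1] rot [-0.0001  0.0001  0.0027] F [-5.67 -0.39 -1.4 ] M [-0.068  1.451  0.018] w 0.251 q [-0.35  0.5  -0.12  1.9   0.08  0.74 -0.21]
```

View pics/s8.png

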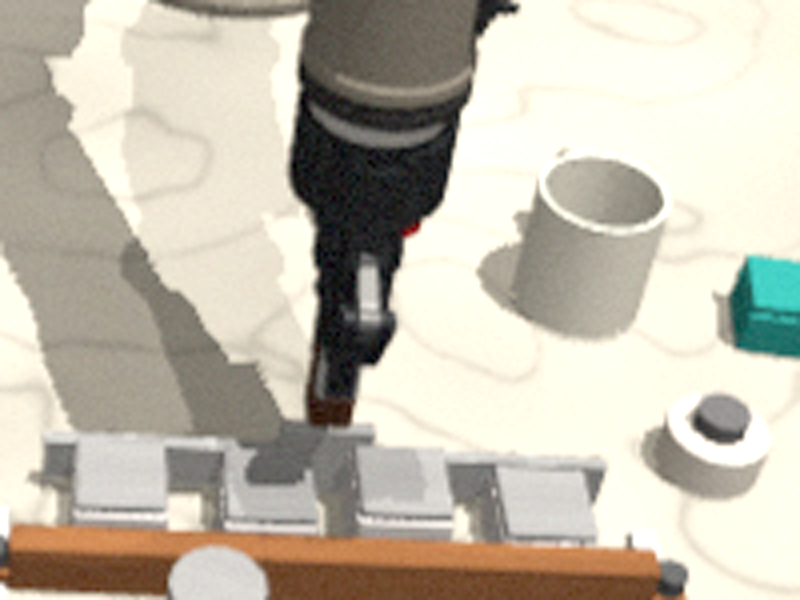

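move_arm --increments "0 0.3 0.1 0 0 0 0;0 0.3 0.1 0 0 0 0;0 0.3 0.1 0 0 0 0;0 0.3 0.1 0 0 0 0;0 0.3 0.1 0 0 0 0;0 0 0 0 0 0 0;0 0 0 0 0 0 0;0 0 0 0 0 0 0"

```text
t: 20.9
eef_pos: [0.5499, 0.1875, 0.0631]
tool_rot: [0.0, 0.595, 0.804, 0.0]
contact_force: [-4.6, -1.6, -2.0]
gripper_width: 0.251
```

```bash
python3 -c "
from h import *
rep()"
```

```text
20.9 guide [-72.4   2.9  63.1] rot [-0.0001  0.0001  0.0028] F [-4.83 -0.21 -1.97] M [-0.044  1.509  0.058] w 0.251 q [-0.35  0.51 -0.12  1.9   0.08  0.74 -0.21]
```

move_arm --increments "0 0.3 0.1 0 0 0 0;0 0.3 0.1 0 0 0 0;0 0.3 0.1 0 0 0 0;0 0.3 0.1 0 0 0 0;0 0.3 0.1 0 0 0 0;0 0 0 0 0 0 0;0 0 0 0 0 0 0;0 0 0 0 0 0 0"

```text
t: 21.9
eef_pos: [0.5509, 0.1878, 0.063]
tool_rot: [-0.0, 0.595, 0.804, -0.0]
contact_force: [-6.5, -2.6, -0.8]
gripper_width: 0.252
```

```bash
python3 -c "
from h import *
rep()"
```

```text
21.9 guide [-71.4   2.9  63. ] rot [ 0.0005 -0.0009  0.0026] F [-6.97 -0.63 -0.82] M [-0.077  1.876  0.082] w 0.252 q [-0.35  0.51 -0.12  1.9   0.08  0.74 -0.21]
```

move_arm --increments "0 0.2 0.06 0 0 0 0;0 0.2 0.06 0 0 0 0;0 0.2 0.06 0 0 0 0;0 0.2 0.06 0 0 0 0;0 0 0 0 0 0 0;0 0 0 0 0 0 0;0 0 0 0 0 0 0;0 0 0 0 0 0 0"

```text
t: 22.9
eef_pos: [0.5513, 0.1877, 0.063]
tool_rot: [-0.0, 0.595, 0.804, -0.001]
contact_force: [-7.6, -3.2, 1.4]
gripper_width: 0.25
```

```bash
python3 -c "
from h import *
rep()"
```

```text
22.9 guide [-71.1   2.7  63. ] rot [ 0.001  -0.0018  0.0024] F [-8.16 -0.79  1.41] M [-0.146  2.132  0.192] w 0.25 q [-0.35  0.51 -0.12  1.89  0.08  0.75 -0.21]
```

move_arm --increments "0 0.2 0.06 0 0 0 0.001;0 0.2 0.06 0 0 0 0.001;0 0.2 0.06 0 0 0 0.001;0 0.2 0.06 0 0 0 0.001;0 0 0 0 0 0 0;0 0 0 0 0 0 0;0 0 0 0 0 0 0;0 0 0 0 0 0 0"

```text
t: 23.9
eef_pos: [0.5514, 0.1878, 0.0628]
tool_rot: [-0.001, 0.594, 0.805, -0.001]
contact_force: [-9.1, -4.0, 1.6]
gripper_width: 0.25
```

```bash
python3 -c "
from h import *
rep()"
```

```text
23.9 guide [-70.9   2.8  62.8] rot [ 0.0013 -0.0031 -0.001 ] F [-9.88 -1.13  1.57] M [-0.045  2.475  0.051] w 0.25 q [-0.35  0.51 -0.12  1.89  0.08  0.75 -0.21]
```

move_arm --increments "0 0.25 0.08 0 0 0 0.0005;0 0.25 0.08 0 0 0 0.0005;0 0.25 0.08 0 0 0 0;0 0.25 0.08 0 0 0 0;0 0 0 0 0 0 0;0 0 0 0 0 0 0;0 0 0 0 0 0 0;0 0 0 0 0 0 0"

```text
t: 24.9
eef_pos: [0.5515, 0.1879, 0.0626]
tool_rot: [-0.001, 0.593, 0.805, -0.002]
contact_force: [-11.0, -3.0, 2.7]
gripper_width: 0.252
```

```bash
python3 -c "
from h import *
rep();rep();grab(9); rep()
for n,(a,b,c,e) in dict(scene=(190,340,320,520),top=(140,290,110,310)).items():
    p,d=load(n,9); cv2.imwrite(f'pics/{n}9c.png',np.clip(cv2.resize(p[a:b,c:e,::-1],None,fx=4,fy=4,interpolation=cv2.INTER_CUBIC)*1.5,0,255).astype('uint8'))"
```

```text
24.9 guide [-70.8   2.8  62.6] rot [ 0.0019 -0.0049 -0.0019] F [-11.38   0.34   2.69] M [-0.046  2.964 -0.081] w 0.252 q [-0.35  0.51 -0.12  1.89  0.08  0.75 -0.21]
24.9 guide [-70.8   2.8  62.6] rot [ 0.0019 -0.0049 -0.0019] F [-11.38   0.34   2.69] M [-0.046  2.964 -0.081] w 0.252 q [-0.35  0.51 -0.12  1.89  0.08  0.75 -0.21]
25.0 guide [-70.8   2.8  62.6] rot [ 0.0019 -0.0048 -0.002 ] F [-12.46  -0.04   3.24] M [-0.014  2.953 -0.08 ] w 0.249 q [-0.35  0.51 -0.12  1.89  0.08  0.75 -0.21]
```

View pics/scene9c.png

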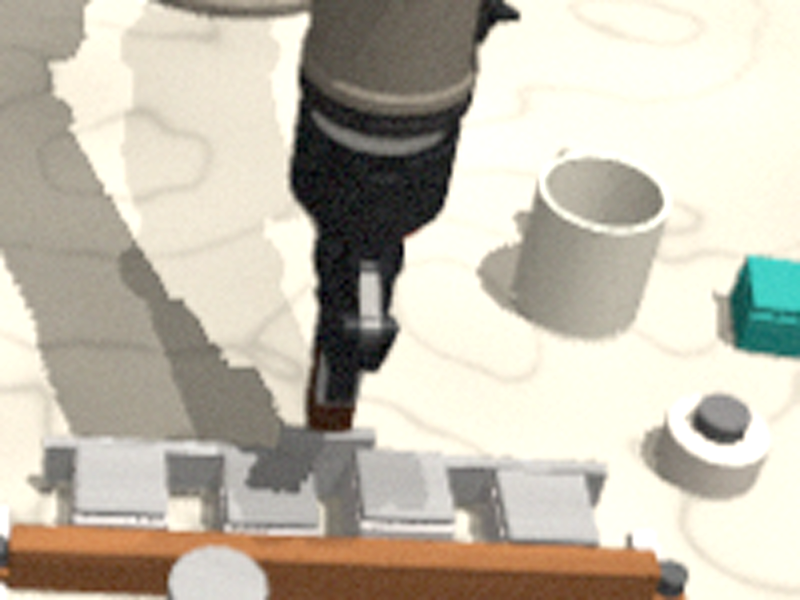

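View pics/top9c.png

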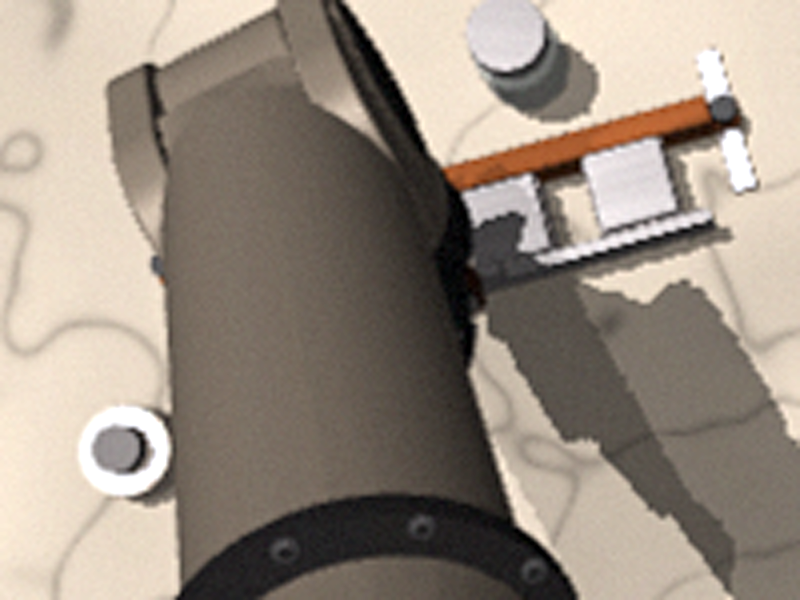

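move_arm --increments "0 0.1 0.03 0 0 0 -0.001;0 0 0 0 0 0 0;0 0 0 0 0 0 0;0 0 0 0 0 0 0;0 0 0 0 0 0 0;0 0 0 0 0 0 0;0 0 0 0 0 0 0;0 0 0 0 0 0 0"

```text
t: 26.0
eef_pos: [0.5515, 0.1878, 0.0626]
tool_rot: [-0.001, 0.594, 0.805, -0.002]
contact_force: [-10.6, -3.5, 3.4]
gripper_width: 0.253
```

```bash
python3 -c "
from h import *
rep()"
```

```text
26.0 guide [-70.8   2.8  62.6] rot [ 0.0021 -0.005  -0.001 ] F [-11.15  -0.28   3.43] M [0.008 2.992 0.004] w 0.253 q [-0.35  0.51 -0.12  1.89  0.08  0.75 -0.21]
```

move_arm --increments "0 -0.5 -0.15 0 0 0 0;0 -0.5 -0.15 0 0 0 0;0 -0.95 -0.3 0 0 0 0;0 -0.95 -0.3 0 0 0 0;0 -1.9 -0.6 0 0 0 0;0 -2.9 -0.9 0 0 0 0;0 -3.8 -1.2 0 0 0 0;0 -5.7 -1.8 0 0 0 0"

```text
t: 27.0
eef_pos: [0.5374, 0.1837, 0.0634]
tool_rot: [0.0, 0.594, 0.805, 0.001]
contact_force: [0.8, 0.6, -2.7]
gripper_width: 0.248
```

move_arm --increments "0 -5.7 -1.8 0 0 0 0;0 -5.7 -1.8 0 0 0 0;0 -5.7 -1.8 3 0 0 0;0 -5.7 -1.8 8 0 0 0;0 -4.8 -1.5 15 0 0 0;0 -2.9 -0.9 20 0 0 0;0 -1 -0.3 25 0 0 0;0 0 0 25 0 0 0"

```text
t: 28.0
eef_pos: [0.5055, 0.1736, 0.161]
tool_rot: [0.0, 0.594, 0.805, 0.001]
contact_force: [0.2, -0.1, -4.3]
gripper_width: 0.25
```

```bash
python3 - <<'E'
from h import *
rep(); grab(10)
for n,(a,b,c,e) in dict(scene=(220,370,320,520),top=(140,290,110,310)).items():
    p,d=load(n,10); cv2.imwrite(f'pics/{n}10c.png',np.clip(cv2.resize(p[a:b,c:e,::-1],None,fx=4,fy=4,interpolation=cv2.INTER_CUBIC)*1.5,0,255).astype('uint8'))
E
```

```text
28.0 guide [-119.     2.7  161. ] rot [-0.0006  0.0013 -0.0013] F [ 0.19 -0.12 -4.32] M [-0.036  0.065 -0.   ] w 0.25 q [-0.34  0.31 -0.13  1.94  0.05  0.9  -0.2 ]
```

View pics/scene10c.png

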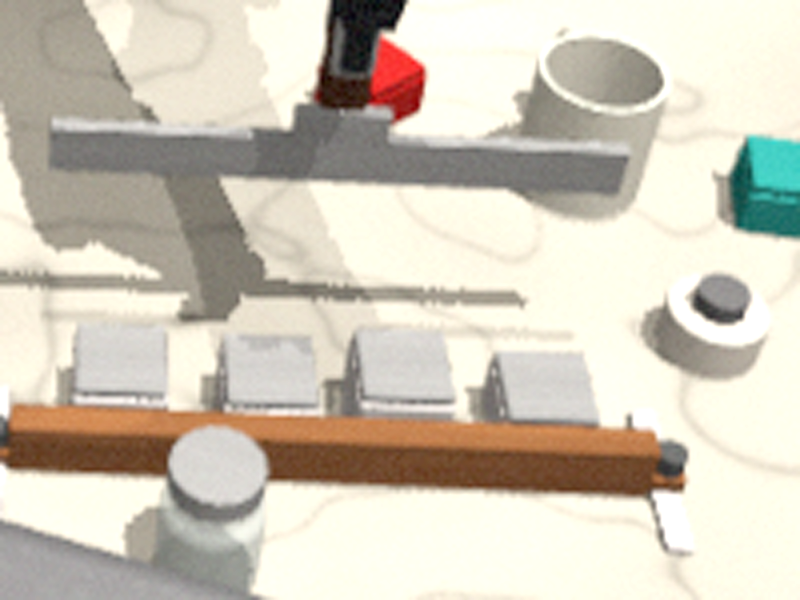

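View pics/top10c.png

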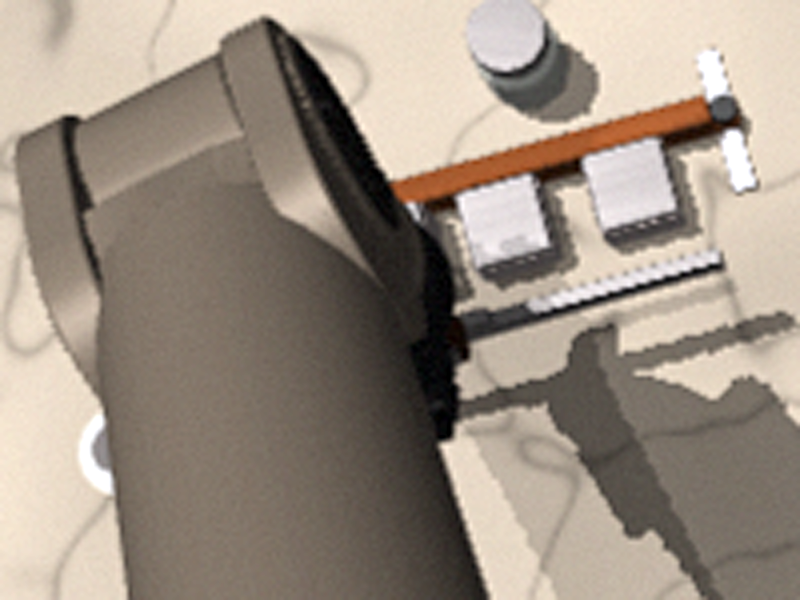

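move_arm --increments "0 -3 -25 8 0 0 -0.02;0 -6 -55 8 0 0 -0.034;0 -7 -60 5 0 0 -0.04;0 -7 -60 2 0 0 -0.04;0 -7 -60 0 0 0 -0.04;0 -7 -60 0 0 0 -0.04;0 -7 -60 0 0 0 -0.034;0 -5 -40 0 0 0 -0.02"

```text
t: 29.1
eef_pos: [0.4541, -0.2502, 0.1816]
tool_rot: [-0.0, 0.698, 0.716, -0.001]
contact_force: [-0.3, 0.2, -3.0]
gripper_width: 0.255
```

```bash
python3 - <<'E'
from h import *
rep(); grab(11)
for n,(a,b,c,e) in dict(scene=(220,370,320,520),top=(140,290,110,310)).items():
    p,d=load(n,11); cv2.imwrite(f'pics/{n}11c.png',np.clip(cv2.resize(p[a:b,c:e,::-1],None,fx=4,fy=4,interpolation=cv2.INTER_CUBIC)*1.5,0,255).astype('uint8'))
p,d=load("top",11); P=cloud("top",d); w=P-rc; A=w@gx;B=w@gy
for yc,h in [(.1107,.038),(.0377,.05),(-.0326,.042),(-.1056,.046)]:
    m=(abs(B-yc)<.04)&(A<-.0)&(A>-.09)&(P[...,2]>h-.006)&(P[...,2]<h+.004)&(d>0)
    if h<.045: m&=A<-.011
    n,l,st,ce=cv2.connectedComponentsWithStats(m.astype('uint8')); i=1+np.argmax(st[1:,4]); s=l==i
    r=cv2.minAreaRect(np.stack([A[s],B[s]],1).astype('float32')*1000); print(h,s.sum(),np.round(r[0],1),np.round(r[1],1),round(r[2],1))
    for y in np.arange(-.02,.02,.01):
        k=s&(B-yc>y)&(B-yc<y+.01); print("   ",(A[k].min()*1000).round(1),(A[k].max()*1000).round(1))
E
```

```text
29.1 guide [-292.7 -387.3  181.6] rot [ 0.0007 -0.0009  0.272 ] F [-0.26  0.26 -3.03] M [ 0.05  -0.038 -0.016] w 0.255 q [ 0.25  0.25  0.16  1.97 -0.05  0.93  0.46]
0.038 391 [-34.8 114.4] [47.1 48. ] 0.8
    -57.1 -11.0
    -57.6 -11.1
    -58.1 -12.5
    -58.4 -11.9
0.05 398 [-34.6  39.2] [48.9 47.3] 0.5
    -57.1 -10.2
    -59.0 -10.2
    -57.1 -10.3
    -57.5 -10.3
0.042 388 [-34.5 -29.1] [46.9 46.6] 89.8
    -57.7 -11.3
    -57.5 -11.5
    -57.8 -11.2
    -57.0 -11.7
0.046 388 [ -33.8 -107.1] [47.9 47.2] 89.0
    -57.0 -10.4
    -57.5 -10.9
    -57.0 -10.4
    -56.4 -10.4
```

View pics/top11c.png

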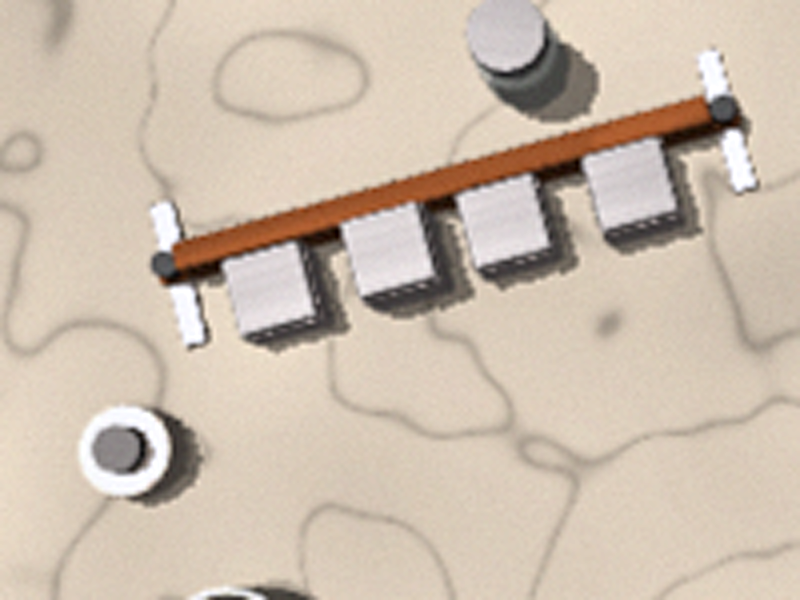

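View pics/scene11c.png

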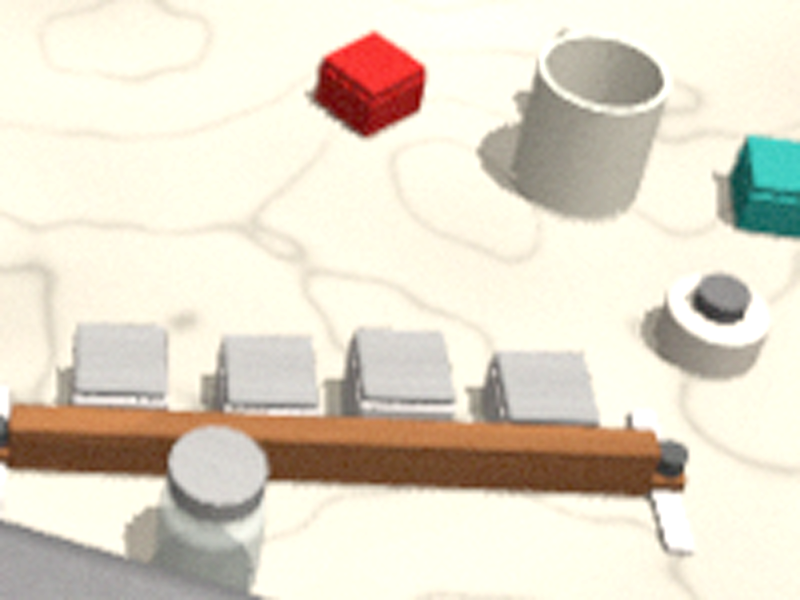

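The top crop shows all four tins flush along the rail (near faces at gx −57 mm, within about 1 mm, yaw within 1°). The scene crop shows mug, timer, jar and decoys unmoved. I'll check how the bar sits in the gripper before returning it.

```bash
python3 - <<'E'
from h import *
def fit(n,k,e,M):
    p,d=load(n,k); P=cloud(n,d); l=(P-e)@M
    m=(abs(l[...,1])<.17)&(l[...,0]>-.03)&(l[...,0]<.05)&(l[...,2]<-.028)&(l[...,2]>-.052)&(d>0)
    L=l[m]
    A=np.c_[L[:,1],L[:,2],np.ones(len(L))]; k_,*_=np.linalg.lstsq(A,L[:,0],rcond=None)
    for _ in range(4):
        r=L[:,0]-A@k_; g=abs(r)<.0025; k_,*_=np.linalg.lstsq(A[g],L[g,0],rcond=None)
    m2=(abs(l[...,1])<.17)&(l[...,0]>-.03)&(l[...,0]<.05)&(l[...,2]<-.015)&(l[...,2]>-.07)&(d>0)
    print(n,k,"dx/dy,dx/dz,x0",k_.round(4),"y",l[m2][:,1].min().round(4),l[m2][:,1].max().round(4),"zmin",np.percentile(l[m2][:,2],1).round(4))
o=bot.get_obs(); M=Rt(o).as_matrix(); fit("scene",11,o['eef_pos'],np.stack([M[:,1],M[:,0],-M[:,2]],1)); fit("top",11,o['eef_pos'],np.stack([M[:,1],M[:,0],-M[:,2]],1))
R5=Ro.from_rotvec([.001,-.0029,.0045])*target(th,0)[0]; M=R5.as_matrix()
fit("scene",5,np.array([.4332,.1526,.1839]),np.stack([M[:,1],M[:,0],-M[:,2]],1))
T,*_=target(np.radians(1.65),0); print(rot_to(o,T).round(4))
E
```

```text
scene 11 dx/dy,dx/dz,x0 [-0.0046  0.0032  0.0167] y -0.1475 0.1532 zmin -0.0545
top 11 dx/dy,dx/dz,x0 [0.0061 0.2903 0.0167] y 0.0019 0.1455 zmin -0.0514
scene 5 dx/dy,dx/dz,x0 [ 0.0008 -0.0104  0.0147] y -0.1508 0.1485 zmin -0.0546
[ 0.0024 -0.0013  0.007 ]
```

move_arm --increments "0 -4 -0.9 -9.4 0.003 -0.0643 0.0016;0 -4 -0.9 -9.4 0.003 -0.0643 0.0016;0 -4 -0.9 -9.4 0.003 -0.0643 0.0016;0 -4 -0.9 -9.4 0.003 -0.0643 0.0016;0 -4 -0.9 -9.4 0.003 -0.0643 0.0016;0 -4 -0.9 -9.4 0.003 -0.0643 0.0016;0 -4 -0.9 -9.4 0.003 -0.0643 0.0016;0 -4 -0.9 -9.4 0.003 -0.0643 0.0016"

```text
t: 30.2
eef_pos: [0.4241, -0.2524, 0.1074]
tool_rot: [0.171, 0.669, 0.7, 0.183]
contact_force: [0.5, 1.2, -2.3]
gripper_width: 0.252
```

```bash
cat >> h.py <<'E'
def rep2():
    o=bot.get_obs(); T,xb,yb,zb=target(np.radians(1.65),np.radians(30)); Tg=Ro.from_rotvec([.0073,.0104,.0062])*T
    print(round(o['t'],2),"togo",((np.array([.4273,-.2577,.0642])-o['eef_pos'])*1000).round(1),"rot",rot_to(o,Tg).round(4),"F",o['contact_force'].round(2),"M",o['torque'].round(3),"w",round(o['gripper_width'],3),"q",o['q'].round(2))
E
python3 - <<'E'
from h import *
rep2(); grab(12)
for n,(a,b,c,e) in dict(scene=(150,290,130,330),top=(200,320,330,500)).items():
    p,d=load(n,12); cv2.imwrite(f"pics/{n}12c.png",np.clip(cv2.resize(p[a:b,c:e,::-1],None,fx=4,fy=4,interpolation=cv2.INTER_CUBIC)*1.5,0,255).astype('uint8'))
E
```

```text
30.2 togo [  3.2  -5.3 -43.2] rot [ 0.0022 -0.0081 -0.012 ] F [ 0.55  1.16 -2.28] M [0.037 0.894 0.032] w 0.252 q [ 0.85  0.23 -0.25  2.37 -1.05  0.29  1.64]
```

View pics/scene12c.png

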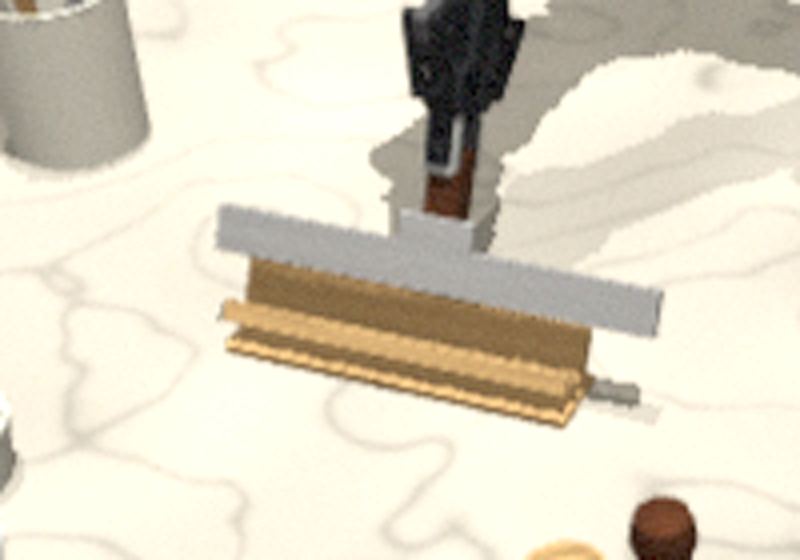

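move_arm --increments "0 0 -0.6 -7 0.0003 -0.001 -0.0015;0 0 -0.6 -7 0.0003 -0.001 -0.0015;0 0 -0.6 -6 0.0003 -0.001 -0.0015;0 1 -0.6 -5 0.0003 -0.001 -0.0015;0 1 -0.6 -4 0.0003 -0.001 -0.0015;0 1 -0.6 -3 0.0003 -0.001 -0.0015;0 0.5 -0.6 -2 0.0003 -0.001 -0.0015;0 0 -0.6 -2 0 -0.001 -0.0015"

```text
t: 31.3
eef_pos: [0.4293, -0.2578, 0.0723]
tool_rot: [0.174, 0.673, 0.695, 0.185]
contact_force: [0.1, -0.0, -3.3]
gripper_width: 0.251
```

```bash
python3 - <<'E'
from h import *
rep2(); grab(13)
for n,(a,b,c,e) in dict(scene=(150,290,130,330),top=(200,320,330,500)).items():
    p,d=load(n,13); cv2.imwrite(f"pics/{n}13c.png",np.clip(cv2.resize(p[a:b,c:e,::-1],None,fx=4,fy=4,interpolation=cv2.INTER_CUBIC)*1.5,0,255).astype('uint8'))
E
```

```text
31.3 togo [-2.   0.1 -8.1] rot [ 0.0002  0.0003 -0.0001] F [ 0.09 -0.03 -3.32] M [ 0.009  0.933 -0.001] w 0.251 q [ 0.98  0.33 -0.39  2.37 -1.3   0.2   1.92]
```

View pics/scene13c.png

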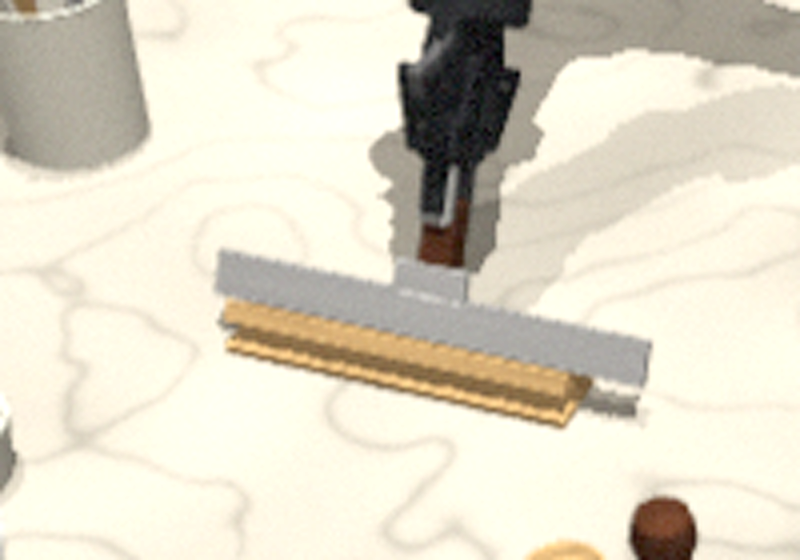

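move_arm --increments "0 0 0 -1 0 0 0;0 0 0 -1 0 0 0;0 0 0 -1 0 0 0;0 0 0 -1 0 0 0;0 -0.5 0 -1 0 0 0;0 -0.5 0 -1 0 0 0;0 -0.5 0 -1 0 0 0;0 0 0 0 0 0 0"

```text
t: 32.4
eef_pos: [0.4275, -0.2577, 0.0652]
tool_rot: [0.174, 0.673, 0.695, 0.185]
contact_force: [0.8, -0.1, -2.8]
gripper_width: 0.249
```

```bash
python3 - <<'E'
from h import *
rep2()
E
```

```text
32.4 togo [-0.2 -0.  -1. ] rot [-0.0002  0.0001  0.    ] F [ 0.76 -0.05 -2.79] M [-0.045  0.974 -0.034] w 0.249 q [ 1.02  0.36 -0.44  2.37 -1.36  0.17  1.99]
```

move_arm --increments "0 0 0 -0.5 0 0 0;0 0 0 -0.5 0 0 0;0 -0.2 0 -0.3 0 0 0;0 -0.2 0 -0.3 0 0 0;0 0 0 -0.3 0 0 0;0 0 0 0 0 0 0;0 0 0 0 0 0 0;0 0 0 0 0 0 0"

```text
t: 33.4
eef_pos: [0.4275, -0.2578, 0.0643]
tool_rot: [0.174, 0.672, 0.695, 0.186]
contact_force: [-4.1, 1.5, 8.0]
gripper_width: 0.25
```

```bash
python3 - <<'E'
from h import *
rep2(); grab(14)
for n,(a,b,c,e) in dict(scene=(150,290,130,330),top=(200,320,330,500)).items():
    p,d=load(n,14); cv2.imwrite(f"pics/{n}14c.png",np.clip(cv2.resize(p[a:b,c:e,::-1],None,fx=4,fy=4,interpolation=cv2.INTER_CUBIC)*1.5,0,255).astype('uint8'))
E
```

```text
33.4 togo [-0.2  0.1 -0.1] rot [-0.0003  0.0006 -0.0007] F [-4.09  1.53  7.97] M [0.302 0.55  0.228] w 0.25 q [ 1.03  0.36 -0.44  2.37 -1.37  0.17  2.  ]
```

View pics/scene14c.png

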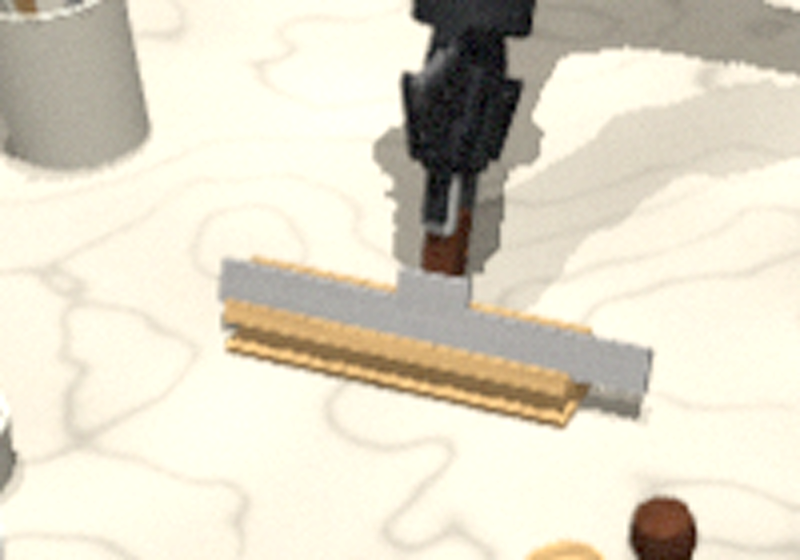

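move_arm --increments "0.28 0 0 0 0 0 0;0.32 0 0 0 0 0 0;0.4 0 0 0 0 0 0;0.5 0 0 0 0 0 0;0.6 0 0 0 0 0 0;0.7 0 0 0 0 0 0;0.8 0 0 0 0 0 0;0.8 0 0 0 0 0 0"

```text
t: 34.5
eef_pos: [0.4273, -0.258, 0.0638]
tool_rot: [0.174, 0.672, 0.695, 0.185]
contact_force: [0.0, -0.1, 0.3]
gripper_width: 0.798
```

```bash
python3 - <<'E'
from h import *
rep2(); grab(15)
for n,(a,b,c,e) in dict(scene=(150,290,130,330),top=(200,320,330,500)).items():
    p,d=load(n,15); cv2.imwrite(f"pics/{n}15c.png",np.clip(cv2.resize(p[a:b,c:e,::-1],None,fx=4,fy=4,interpolation=cv2.INTER_CUBIC)*1.5,0,255).astype('uint8'))
E
```

```text
34.5 togo [0.  0.3 0.4] rot [-0.0002 -0.0002 -0.0003] F [ 0.02 -0.1   0.27] M [-0.057  0.495  0.024] w 0.798 q [ 1.03  0.36 -0.44  2.37 -1.37  0.17  2.  ]
```

View pics/scene15c.png

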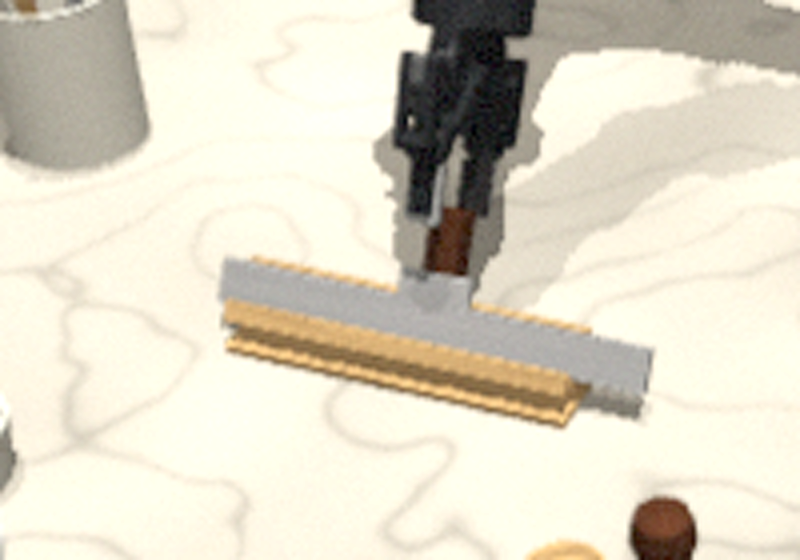

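The bar rests freely, as at the start. I'll retreat now.

move_arm --increments "0.8 -1.8 0 5 0 0 0;0.8 -1.8 0 5 0 0 0;0.8 -1.8 0 5 0 0 0;0.8 -1.8 0 5 0 0 0;0.8 -1.8 0 5 0 0 0;0.8 -1.8 0 6 0 0 0;0.8 -1.8 0 8 0 0 0;0.8 -1.8 0 10 0 0 0"

```text
t: 35.6
eef_pos: [0.4126, -0.2578, 0.1131]
tool_rot: [0.173, 0.673, 0.695, 0.185]
contact_force: [0.4, 0.1, -0.2]
gripper_width: 0.801
```

```bash
python3 - <<'E'
from h import *
rep2()
E
```

```text
35.6 togo [ 14.7   0.1 -48.9] rot [-0.0006 -0.0006 -0.0004] F [ 0.42  0.15 -0.19] M [-0.097  0.557  0.012] w 0.801 q [ 0.87  0.21 -0.23  2.38 -1.06  0.32  1.67]
```

move_arm --increments "0.8 0 0 12 0 0.03 0;0.8 0 0 12 0 0.06 0;0.8 0 0 12 0 0.06 0;0.8 2 0 12 0 0.06 0;0.8 2 0 12 0 0.06 0;0.8 2 0 12 0 0.06 0;0.8 2 0 10 0 0.06 0;0.8 2 0 0 0 0.06 0"

```text
t: 36.6
eef_pos: [0.4231, -0.2583, 0.196]
tool_rot: [0.014, 0.697, 0.716, 0.03]
contact_force: [-0.0, -0.7, -0.6]
gripper_width: 0.801
```

```bash
python3 - <<'E'
from h import *
rep2(); grab(16)
for n in ["scene","top"]:
    p,d=load(n,16); cv2.imwrite(f"pics/{n}16.png",np.clip(p[:,:,::-1]*1.5,0,255).astype('uint8'))
    p0,_=load(n,0); df=np.abs(p.astype(int)-p0).max(2)
p,d=load("scene",16);Q=cloud("scene",d)
B=(Q[...,2]>.025)&(Q[...,2]<.055)&(Q[...,1]<-.08)&(Q[...,1]>-.42)&(Q[...,0]>.36)&(Q[...,0]<.52)
sat=(p.max(2).astype(float)-p.min(2))/np.maximum(p.max(2),1)
X=Q[B&(sat<.2)]
for _ in range(4):
    c=X.mean(0); n=np.linalg.svd(X-c)[2][2]; n*=np.sign(n[0]); X=X[abs((X-c)@n)<.003]
print(n.round(3),c.round(4),X.min(0).round(3),X.max(0).round(3))
E
```

```text
36.6 togo [   4.2    0.6 -131.8] rot [ 0.001  -0.451   0.0006] F [-0.04 -0.69 -0.61] M [-0.042  0.073  0.003] w 0.801 q [ 0.4   0.18  0.07  2.03 -0.08  0.9   0.54]
[0.825 0.024 0.564] [ 0.4576 -0.248   0.0395] [ 0.445 -0.408  0.025] [ 0.473 -0.107  0.055]
```

View pics/scene16.png

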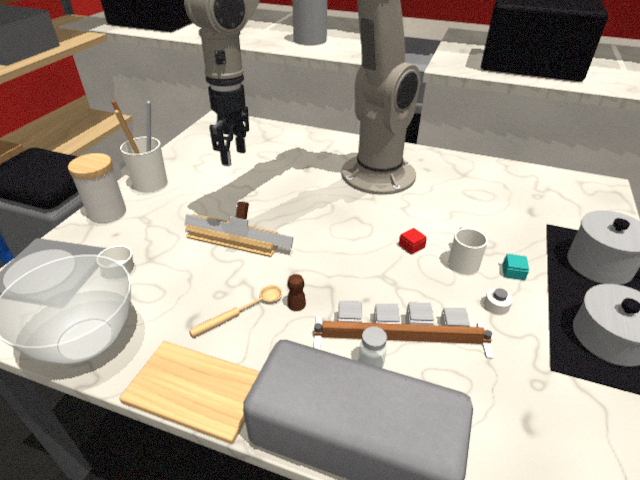

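View pics/top16.png

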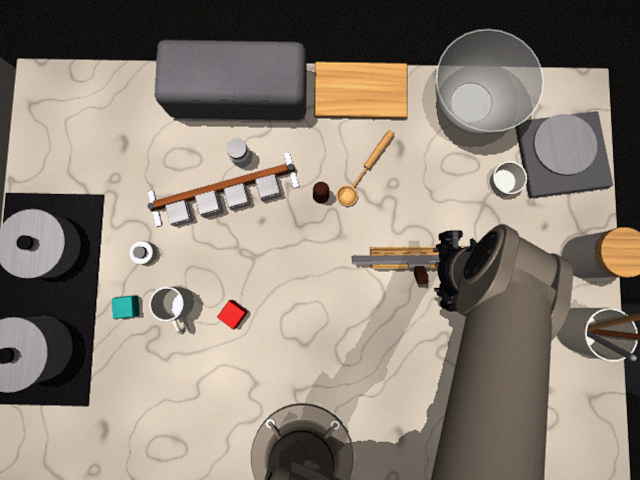

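The scene picture shows the bar leaning in its rest at (240,232) with the blade plane as at the start. The tins are in line at the rail ((350,312) to (455,318)), all other items are in place, and the gripper is clear. I'm handing in.

```bash
python3 -c "
from station import bot
print(bot.hand_in())"
```

```text
the job is handed in; nothing more can be done
None
```

I took the straightedge by its grip, pushed all four tins back together until they stopped against the rail, and put the straightedge back leaning in its rest. The job was handed in at about 37 s.

- **Push:** I felt the tins stop at the rail and held them there at about 11–12 N for over a second. I turned the blade slightly until the sideways moment was near zero, so all four were pressed evenly.
- **Tins:** the top camera afterwards showed all four standing with their front faces in line to about 1 mm and square to the rail within 1°.
- **Straightedge:** it is back at its starting lean to about 1 mm, free of the gripper.
- **Other things:** the pictures show nothing else moved, and the red and turquoise look-alikes were left alone.
- **Disagreement:** the two cameras placed the rail face about 3 mm apart, and contact came nearer the deeper reading. I went by the felt contact, so this did not affect the result.
- **Arm limits:** when picking up and putting back the straightedge, joints 5 and 6 ran right at the end of their range; joint 6 read 0.169 against its 0.17 limit once.

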